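# Clamp the soaking tub and load the juglets

### The job

Open the eccentric cramp, set the empty white soaking tub flat and square on its board against the fence, and turn the cam knob until its lobe bears firmly on the tub so that it cannot shift. Only then lower every little clay juglet gently into the tub, without knocking or dropping it, so that each stands upright on the bottom, and finish by laying the cover plate squarely over the tub's mouth. The tub must still be clamped at the end; leave the other things on the table alone.

Things in the scene. Friction and masses are not known exactly. Their poses are not given: they have to be found in the camera images.
- cramp: fixed cramp: plywood board, 12 mm thick, spanning x -75 to 75, y -112 to 115 mm; origin on the table, z up. Along the -y side a wooden fence 38 mm above the board with a sprung rubber-faced pad: its face is at y = -80 mm, yields 1 mm per 5 N, at most 5 mm. A low stop (14 mm) at the +x end: inner face at x = 66.5 mm, y -65 to 25. A pillar at x = 0, y = 78 mm carries the cam.
- seat (a point): the place for the tub: point on the board's top (12 mm above the table) at cramp x = -6, y = -15 mm, axes as the cramp's. A tub square to the cramp whose underside centre is here just touches the fence's pad and is 7.5 mm clear of the end stop; it may stand up to 15 mm off along x.
- cam (a joint): angle of the cam about its upright pivot, rad, 0 (fully open) to 2.6, growing counter-clockwise seen from above. Starts at 1.3 to 1.8, partly in the tub's place. Open it to about 0.3 before setting the tub down. It touches a tub against the fence pad at about 1.60; firm bearing needs 0.1 to 0.25 rad more, against rising torque. Friction (0.22 N m) keeps it where it is left.
- cam_lobe (a point): tip of the cam's lobe, 45 mm above the table, 35 mm from the pivot. The cam is a metal disc of 24 mm radius, 33 to 57 mm above the table, its centre 11 mm off the pivot. Towards the tub (cramp -y) it reaches 24 + 11 cos(2.8 - joint angle) mm from the pivot; a seated tub's wall is 28 mm from it.
- cam_grip (a point): on the cam's pivot axis, centre of the black bar grip on its stem, 107 mm above the table: 40 mm long, 11 mm wide, 24 mm high (95 to 119 mm above the table). This point turns with the cam: the bar lies along the direction (joint angle - 0.95 rad) from the cramp's x axis, counter-clockwise.
- tub: loose white plastic open tub, 130 x 130 mm outside, 75 mm high, walls and floor 8 mm (inside 114 x 114 mm, 67 mm deep), 0.35 kg. Origin at the centre of its underside, x and y along its sides, z up. It can be lifted by pinching the rim of one side wall (8 mm) at its middle; all four sides are alike.
- cover: loose grey cover plate 128 x 128 x 6 mm with a round black knob at the centre, 22 mm across, from 14 to 36 mm above its underside, on a 16 mm neck; 0.12 kg. Origin at the centre of its underside, x and y along its sides. On the tub it rests flat on the rim.
- juglet0: one of two to four (absent: None) fragile, round-bellied clay juglets, all alike: foot 32 mm, belly 41 mm across at 16 mm height, straight neck 18 mm across from 35 to 56 mm (top), 0.05 kg. Origin at the centre of the foot, z up. Take it by the neck.
- juglet1: one of two to four (absent: None) fragile, round-bellied clay juglets, all alike: foot 32 mm, belly 41 mm across at 16 mm height, straight neck 18 mm across from 35 to 56 mm (top), 0.05 kg. Origin at the centre of the foot, z up. Take it by the neck.
- juglet2: one of two to four (absent: None) fragile, round-bellied clay juglets, all alike: foot 32 mm, belly 41 mm across at 16 mm height, straight neck 18 mm across from 35 to 56 mm (top), 0.05 kg. Origin at the centre of the foot, z up. Take it by the neck.
- juglet3: one of two to four (absent: None) fragile, round-bellied clay juglets, all alike: foot 32 mm, belly 41 mm across at 16 mm height, straight neck 18 mm across from 35 to 56 mm (top), 0.05 kg. Origin at the centre of the foot, z up. Take it by the neck.
- small_bottle: bystander: small amber bottle with white cap, 53 mm across, 106 mm high; origin under its centre. Leave alone. (Fixed and not listed: a jar of tall brushes, about 0.3 m high, near x = 0.58, y = 0.10 m; go round it. A grey drawer cabinet, 195 mm high, begins at x = 0.65 for y from -0.44 to -0.18 m.)
- loupe: bystander: black loupe, 35 mm across, 34 mm high; origin under its centre. Leave alone.
- loose_sherd: bystander: flat pot sherd, 69 x 80 x 12 mm; origin under its centre. Leave alone.
Mind the look-alikes: they are no part of the job. Leave any purple look-alike of the juglet3 alone.

How it is judged:
On the way, in this order (a step that is already met when the one before it is completed fails the run):
1. the tub stands seated in the cramp, flat, square and against the fence, with the cam's lobe bearing on it, before any juglet is in it (x of tub in the frame of seat between -0.015 and 0.015 m and y of tub in the frame of seat between -0.006 and 0.006 m and z of tub in the frame of seat between -0.003 and 0.004 m and angle between tub's own z axis and vertical below 0.06 rad and (angle between the x axis of tub and the x axis of cramp, either way round below 0.08 rad or angle between the x axis of tub and the y axis of cramp, either way round below 0.08 rad) and contact force between cam and tub above 2 N and not (x of juglet0 in the frame of tub between -0.08 and 0.08 m and y of juglet0 in the frame of tub between -0.08 and 0.08 m) and not (x of juglet1 in the frame of tub between -0.08 and 0.08 m and y of juglet1 in the frame of tub between -0.08 and 0.08 m) and not (x of juglet2 in the frame of tub between -0.08 and 0.08 m and y of juglet2 in the frame of tub between -0.08 and 0.08 m) and not (x of juglet3 in the frame of tub between -0.08 and 0.08 m and y of juglet3 in the frame of tub between -0.08 and 0.08 m)), for 0.3 s.
2. every juglet stands upright on the bottom of the clamped tub, which is not yet covered (x of tub in the frame of seat between -0.015 and 0.015 m and y of tub in the frame of seat between -0.006 and 0.006 m and z of tub in the frame of seat between -0.003 and 0.004 m and angle between tub's own z axis and vertical below 0.06 rad and (angle between the x axis of tub and the x axis of cramp, either way round below 0.08 rad or angle between the x axis of tub and the y axis of cramp, either way round below 0.08 rad) and contact force between cam and tub above 2 N and x of juglet0 in the frame of tub between -0.06 and 0.06 m and y of juglet0 in the frame of tub between -0.06 and 0.06 m and z of juglet0 in the frame of tub between 0.004 and 0.016 m and angle between each of juglet0, juglet1, juglet2, juglet3's own z axis and vertical below 0.25 rad and x of juglet1 in the frame of tub between -0.06 and 0.06 m and y of juglet1 in the frame of tub between -0.06 and 0.06 m and z of juglet1 in the frame of tub between 0.004 and 0.016 m and x of juglet2 in the frame of tub between -0.06 and 0.06 m and y of juglet2 in the frame of tub between -0.06 and 0.06 m and z of juglet2 in the frame of tub between 0.004 and 0.016 m and x of juglet3 in the frame of tub between -0.06 and 0.06 m and y of juglet3 in the frame of tub between -0.06 and 0.06 m and z of juglet3 in the frame of tub between 0.004 and 0.016 m and horizontal distance between cover and tub above 0.03 m), for 0.3 s.
At the end, for the whole second after the job is handed in: Tub flat in the cramp, within 15 mm of the seat along the fence and 6 mm across, square to 0.08 rad, cam pressing over 2 N; every juglet on its bottom, tilted under 0.25 rad; cover flat on the rim, centred to 12 mm each way, square to 0.17 rad; all at rest (x of tub in the frame of seat between -0.015 and 0.015 m and y of tub in the frame of seat between -0.006 and 0.006 m and z of tub in the frame of seat between -0.003 and 0.004 m and angle between each of tub, cover's own z axis and vertical below 0.06 rad and (angle between the x axis of tub and the x axis of cramp, either way round below 0.08 rad or angle between the x axis of tub and the y axis of cramp, either way round below 0.08 rad) and contact force between cam and tub above 2 N and x of juglet0 in the frame of tub between -0.06 and 0.06 m and y of juglet0 in the frame of tub between -0.06 and 0.06 m and z of juglet0 in the frame of tub between 0.004 and 0.016 m and angle between each of juglet0, juglet1, juglet2, juglet3's own z axis and vertical below 0.25 rad and x of juglet1 in the frame of tub between -0.06 and 0.06 m and y of juglet1 in the frame of tub between -0.06 and 0.06 m and z of juglet1 in the frame of tub between 0.004 and 0.016 m and x of juglet2 in the frame of tub between -0.06 and 0.06 m and y of juglet2 in the frame of tub between -0.06 and 0.06 m and z of juglet2 in the frame of tub between 0.004 and 0.016 m and x of juglet3 in the frame of tub between -0.06 and 0.06 m and y of juglet3 in the frame of tub between -0.06 and 0.06 m and z of juglet3 in the frame of tub between 0.004 and 0.016 m and x of cover in the frame of tub between -0.012 and 0.012 m and y of cover in the frame of tub between -0.012 and 0.012 m and z of cover in the frame of tub between 0.071 and 0.079 m and (angle between the x axis of cover and the x axis of tub, either way round below 0.17 rad or angle between the x axis of cover and the y axis of tub, either way round below 0.17 rad) and linear speed of each of tub, cover, juglet0, juglet1, juglet2, juglet3 below 0.02 m/s); the robot touches nothing.
It fails at once if a juglet is dropped into the tub: it falls faster than 0.6 m/s inside it ((x of juglet0 in the frame of tub between -0.06 and 0.06 m and y of juglet0 in the frame of tub between -0.06 and 0.06 m and z of juglet0 in the frame of tub between 0.012 and 0.075 m and linear speed of juglet0 above 0.6 m/s) or (x of juglet1 in the frame of tub between -0.06 and 0.06 m and y of juglet1 in the frame of tub between -0.06 and 0.06 m and z of juglet1 in the frame of tub between 0.012 and 0.075 m and linear speed of juglet1 above 0.6 m/s) or (x of juglet2 in the frame of tub between -0.06 and 0.06 m and y of juglet2 in the frame of tub between -0.06 and 0.06 m and z of juglet2 in the frame of tub between 0.012 and 0.075 m and linear speed of juglet2 above 0.6 m/s) or (x of juglet3 in the frame of tub between -0.06 and 0.06 m and y of juglet3 in the frame of tub between -0.06 and 0.06 m and z of juglet3 in the frame of tub between 0.012 and 0.075 m and linear speed of juglet3 above 0.6 m/s)).
It fails at once if a juglet is knocked against or pressed on the tub with more than 25 N (contact force between any of juglet0, juglet1, juglet2, juglet3 and tub above 25 N).
It fails at once if a bystander (small bottle, loupe or loose sherd) is moved more than 30 mm (distance of any of small_bottle, loupe, loose_sherd from where it was at the start of the episode above 0.03 m).
Of juglet0, juglet1, juglet2, juglet3 only 2 to 4 are there at a start; the rules pass over those that are not, and their reading is None.
At some moment in a run one of juglet0, juglet1, juglet2, juglet3, cover may be knocked a few centimetres aside while the robot is not near it.
It also fails if it takes over 210 s, if anything falls off the work surface, if the arm or the gripper's body presses on something with over 40 N, if the wrist force passes 120 N, or if a joint passes its speed limit or range.

### The arm

A 7-joint arm with a two-finger parallel gripper is mounted at the origin on a cart in front of the work surface, level with it; the furniture and walls round the work are solid. World frame = base frame: x ahead of the robot, y to its left, z up, the work surface at z = 0. Lengths are in m, angles in rad, forces in N, time in s.
With the tool pointing down it reaches from about 0.425 to 0.925 m from the base axis. Payload 6.8 kg.
Tool frame: the origin (TCP) lies midway between the tips of the shut fingers; the grasp point (between the pads) lies tcp_to_grasp behind it (tcp_to_grasp is the distance from the TCP to the grasp point, in m); z points along the fingers, y is the line along which they close (so a half turn about z gives the same grasp; the last joint's range is limited). The gripper opens to 85 mm and grips with 20 to 120 N. Pads are 22 mm wide; open, the fingers measure 114 mm over their backs; the gripper's body (76 mm by 85 mm) begins 54 mm behind the grasp point. The pads swing forward as they close: fully open they stand 13 mm farther back than shut.
Start: joints at [-1.437, 0.477, 0.022, 1.555, -0.011, 1.109, -0.083], TCP at [0.162, 0.655, 0.231] pointing down, gripper open.
Joint ranges: [-2.96, 2.96], [-0.34, 2.1], [-1.41, 1.46], [0.24, 2.44], [-1.37, 4.51], [0.17, 1.92], [-2.96, 2.96]. Speed limits (rad/s): [2.39, 2.39, 3.14, 3.14, 3.14, 3.14, 3.14].

### API

Orientations are given as a 3x3 rotation matrix whose columns are the frame's x, y, z axes.
In Python, from plant import * gives the robot as it stands.
- The arm moves only by the tool apply_moves, never from a script. Its argument "targets" is a list of rows, each an object with "dp": the shift along the tool's x, y, z in mm, a list of three; "rot": the turn, a rotation vector about the tool's x, y, z in rad, a list of three; "hand": the opening, from 0 (shut) to 1 (fully open). In form: [{"dp": [tx, ty, tz], "rot": [rx, ry, rz], "hand": hand}, ...]. A call has 1 to 10 rows; each row is the pose to reach, as a shift and turn from the pose commanded when the call began, along the tool's axes at that moment; what a row does not reach only later rows make up. A row lasts 1/8 s, in which the tool goes at most 62.5 mm and 10.7 degrees, less where a joint would pass 70% of its speed; a pose out of reach is approached as far as the arm can. A call with a gripper value outside its range is refused whole. The fingers move at their own pace and stop on an object; "newtons" is the grip in N (left out, the last holds). Time passes only in rows, so rows that repeat a pose let the fingers close. It gives the time, the measured TCP pose, the force, the opening and the grip force at its end, in the units of the state.
- get_state(): the state, without advancing time (a new reading comes with each control period).
- grab_frame(name): name is "side" or "top"; returns the picture (400x640x3 uint8, red, green, blue); there is no depth.
- camera_params(name): a dict with "intrinsics" (3x3 intrinsics, pixels), "R" (3x3) and "t" (3): a world point X has camera coordinates R X + t. Camera axes: x right, y down, z forward; pixel columns grow to the right and rows downward; lengths in m; the calibration is good to about 2 mm. A picture is of the moment at which its call begins. camera_params takes no time and is no camera call.
- hand_in(): hands the job in; it is judged then, once.
The state is a dict: "time": time; "joint_pos": joint angles; "qd": joint speeds; "joint_efforts": joint torques, N m; "position": TCP position; "orientation": TCP orientation; "contact_force": force on the tool from outside, world axes, zero at the start; "wrist_torque": the same for the moment, N m; "grip_width": finger opening in m; "gripper_force": force on a finger pad.
Only numpy, scipy, OpenCV 4.12 (cv2) and the standard library are available. Lean on these libraries where they do the work, as an engineer would, in place of code of your own. Each camera call takes 0.05 s, during which the arm holds its last target. There are 200 camera calls.

## Working session

There is one attempt and no reset: what is moved stays moved. The work goes in short steps, Python scripts to look and compute and a tool call to move; the robot and the scene stay as the last step left them, time stands still between calls to the robot, and variables do not carry over. Pictures are saved under pics/ and viewed, at most 14 in all, crops included, and the job is handed in when it is done.

Besides the shell and the picture viewer there is one more tool, called after "Request:" in YAML: its name, and indented under it one key for each argument. apply_moves: Moves the arm, as the interface text tells. Its arguments: {"type":"object","properties":{"targets":{"type":"array","items":{"type":"object","properties":{"dp":{"type":"array","items":{"type":"number"}},"rot":{"type":"array","items":{"type":"number"}},"hand":{"type":"number"}}}},"newtons":{"type":"number"}},"required":["targets"]}

```bash
ls; mkdir -p pics
python3 - <<'E'
from plant import *
import cv2
s=get_state()
for k in s: print(k,s[k])
try: print(tcp_to_grasp)
except Exception as e: print(e)
for n in("top","side"):
    cv2.imwrite(f"pics/{n}0.png",grab_frame(n)[:,:,::-1]); print(n,camera_params(n))
E
```

```text
pics
time 0.0
joint_pos [-1.43708954  0.47781914  0.02231923  1.55649138 -0.01146055  1.10929161
 -0.08309719]
qd [-0.00047924  0.00114137  0.00036612 -0.00071168 -0.0003868  -0.00035967
 -0.00083868]
joint_efforts [ 1.40941615e-03 -5.96470821e+01  1.60854835e+00 -2.81193709e+01
  1.24907697e-02  9.51857219e-03  3.09820777e-06]
position [0.16150228 0.65476389 0.23029571]
orientation [[-9.70921258e-01  2.39398889e-01 -2.86618836e-04]
 [ 2.39399002e-01  9.70919492e-01 -1.85952465e-03]
 [-1.66884320e-04 -1.87406827e-03 -9.99998230e-01]]
contact_force [0.4207385  0.09684026 0.17959949]
wrist_torque [-0.02574024  0.04370535  0.00906662]
gripper_force 0.0
grip_width 0.0852928769056541
0.0187
top {'intrinsics': array([[443.03046283,   0.        , 322.62455877],
       [  0.        , 443.03046283, 203.30460418],
       [  0.        ,   0.        ,   1.        ]]), 'R': array([[ 1.23519003e-02, -9.99923690e-01, -2.13419967e-04],
       [-9.94603952e-01, -1.22641987e-02, -1.03017322e-01],
       [ 1.03006843e-01,  1.48472803e-03, -9.94679539e-01]]), 't': array([0.02166681, 0.5380914 , 1.52653251])}
side {'intrinsics': array([[448.50104359,   0.        , 317.34017952],
       [  0.        , 448.50104359, 201.00750081],
       [  0.        ,   0.        ,   1.        ]]), 'R': array([[-0.98473495, -0.17311877, -0.01808248],
       [-0.06271906,  0.44981621, -0.89091621],
       [ 0.16236811, -0.87618221, -0.45380759]]), 't': array([0.49691324, 0.13537815, 1.22029519])}
```

View pics/top0.png

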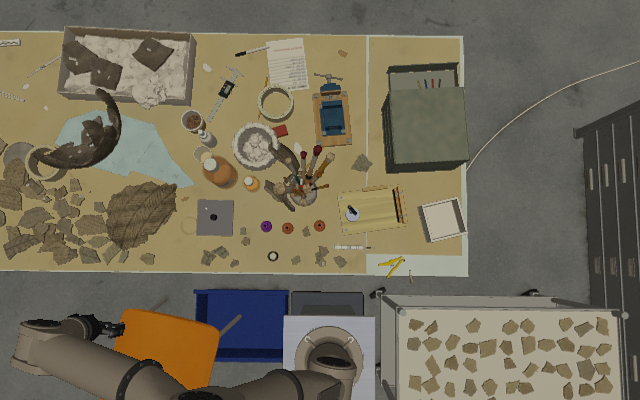

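View pics/side0.png

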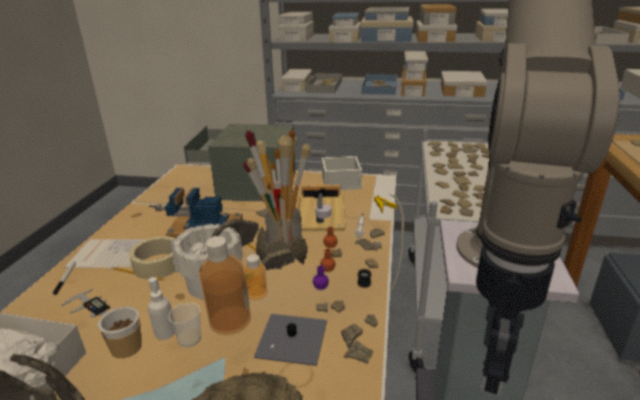

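The top view shows the tub at (443,220), the cramp at about (371,210), the cover knob at (214,217), red juglets at (288,228) and (320,226), and the purple look-alike at (266,226). I'll zoom in on these.

Run:
```python
import cv2
a=cv2.imread("pics/top0.png")[170:260,320:480]; b=cv2.imread("pics/side0.png")[150:350,250:450]
cv2.imwrite("pics/topc.png",cv2.resize(a,None,fx=5,fy=5,interpolation=cv2.INTER_CUBIC))
cv2.imwrite("pics/sidec.png",cv2.resize(b,None,fx=3,fy=3,interpolation=cv2.INTER_CUBIC))
```

```text
(no output)
```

View pics/topc.png

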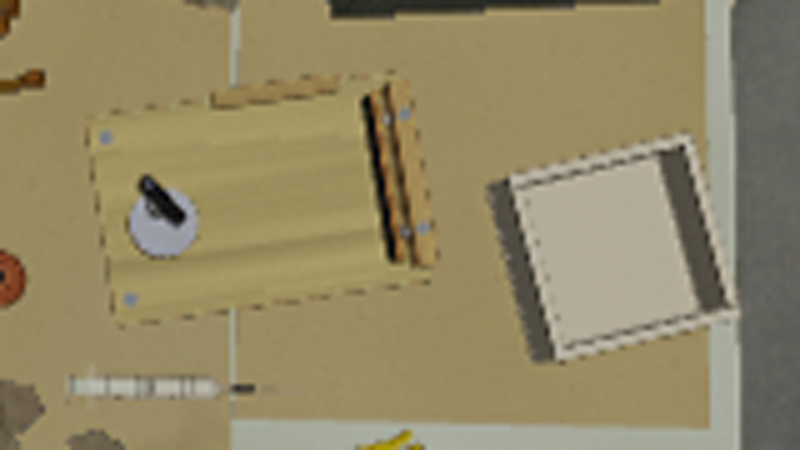

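View pics/sidec.png

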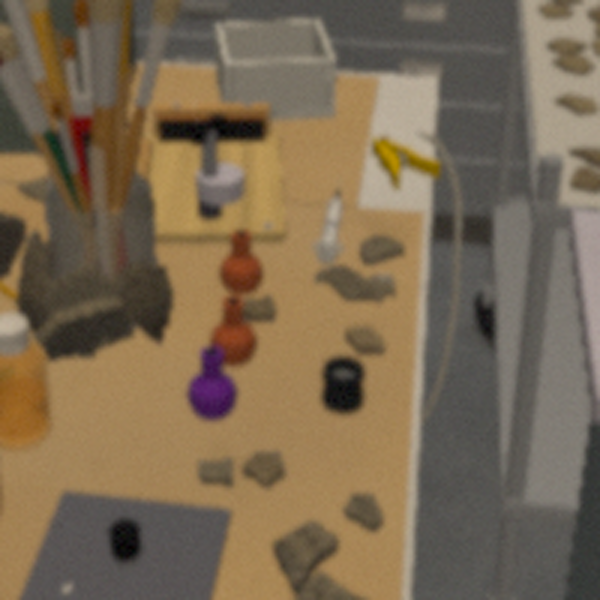

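```bash
cat > h.py <<'E'
import numpy as np, cv2
from plant import *
from scipy.optimize import least_squares
C={n:camera_params(n) for n in("top","side")}
def proj(n,X):
    c=C[n]; p=(np.atleast_2d(X)@c["R"].T+c["t"])@c["intrinsics"].T
    return p[:,:2]/p[:,2:]
def at(n,uv,z):
    c=C[n]; d=c["R"].T@np.linalg.solve(c["intrinsics"],[uv[0],uv[1],1]); o=-c["R"].T@c["t"]
    return o+d*(z-o[2])/d[2]
def tri(a,b):
    f=lambda X:np.r_[proj("top",X)[0]-a,proj("side",X)[0]-b]
    r=least_squares(f,[.5,0,.05]); return r.x,np.abs(r.fun).max()
def fit(pts,mod,n="top"):
    "2D pose x,y,yaw from pixels and model points (z up)"
    mod=np.array(mod,float); pts=np.array(pts,float)
    def f(p):
        c,s=np.cos(p[2]),np.sin(p[2])
        W=np.c_[p[0]+c*mod[:,0]-s*mod[:,1],p[1]+s*mod[:,0]+c*mod[:,1],mod[:,2]]
        return (proj(n,W)-pts).ravel()
    x0=[*at(n,pts.mean(0),mod[0,2])[:2],0]
    r=least_squares(f,x0); return r.x,np.abs(r.fun).max()
def tool(dw):  # world shift (m) -> tool mm
    return np.round(get_state()["orientation"].T@np.array(dw)*1000,1)
E
python3 - <<'E'
from h import *
tc=lambda P:(np.array(P,float)+.5)/5-.5+[320,170]
sc=lambda P:(np.array(P,float)+.5)/3-.5+[250,150]
s=.065
print("tub",fit(tc([(512,180),(688,137),(735,312),(560,358)]),[(s,s,.075),(s,-s,.075),(-s,-s,.075),(-s,s,.075)]))
print("tubtri",[tri(tc(a),sc(b))[0].round(3) for a,b in [((560,358),(335,60)),((512,180),(228,68))]])
print("cramp",fit(tc([(90,122),(118,325),(400,72),(437,280)]),[(.075,.115,.012),(-.075,.115,.012),(.075,-.112,.012),(-.075,-.112,.012)]))
print("gripends",at("top",tc((145,178)),.119),at("top",tc((182,220)),.119))
T=cv2.imread("pics/top0.png");S=cv2.imread("pics/side0.png")
for n,I,y0,y1,x0,x1 in(("top",T,210,245,255,335),("side",S,215,300,310,350)):
    h=cv2.cvtColor(I,cv2.COLOR_BGR2HSV); m=(((h[...,0]<12)|(h[...,0]>172))&(h[...,1]>140)&(h[...,2]>60)).astype(np.uint8)
    z=np.zeros_like(m); z[y0:y1,x0:x1]=m[y0:y1,x0:x1]
    k,l,st,ce=cv2.connectedComponentsWithStats(z)
    for i in range(1,k):
        if st[i,4]>15: print(n,st[i],ce[i].round(1))
# cover
sub=cv2.cvtColor(T,cv2.COLOR_BGR2HSV); m=np.zeros(T.shape[:2],np.uint8); m[192:245,190:242]=((sub[...,1]<60)&(sub[...,2]>60))[192:245,190:242]
c=max(cv2.findContours(m,0,1)[0],key=cv2.contourArea); r=cv2.minAreaRect(c); b=cv2.boxPoints(r); print(r,cv2.contourArea(c))
W=np.array([at("top",p,.006) for p in b]); print("cover",W.mean(0),W.round(3).tolist())
m=np.zeros(T.shape[:2],np.uint8); m[207:227,204:224]=(T.max(2)<45)[207:227,204:224]; y,x=np.nonzero(m); print("knob",x.mean(),y.mean(),len(x),at("top",(x.mean(),y.mean()),.036))
m=np.zeros(T.shape[:2],np.uint8); m=(S.max(2)<50)[315:340,280:305]; y,x=np.nonzero(m); print("knob side",x.mean()+280,y.mean()+315,len(x))
E
```

```text
tub (array([ 0.48501743, -0.38487414,  0.25388362]), np.float64(1.435278921346935))
tubtri [array([ 0.409, -0.341,  0.073]), array([ 0.529, -0.311,  0.069])]
cramp (array([ 0.51998572, -0.1476824 ,  0.16091686]), np.float64(0.6485556944936661))
gripends [ 0.52310705 -0.05761842  0.119     ] [ 0.49560705 -0.08216321  0.119     ]
top [314 220  11  11  77] [319.3 225.3]
top [282 223  11  10  83] [287.3 227.7]
side [324 228  13  19 150] [329.9 238.5]
side [321 249  14  23 177] [327.7 260.8]
((214.5, 217.5), (35.0, 37.0), 90.0) 1218.5
cover [0.48495957 0.41113224 0.006     ] [[0.546, 0.479, 0.006], [0.548, 0.348, 0.006], [0.424, 0.343, 0.006], [0.422, 0.474, 0.006]]
knob 213.29032258064515 216.83870967741936 31 [0.48491058 0.40804772 0.036     ]
knob side 291.2830188679245 329.74528301886795 106
```

```bash
cat >> h.py <<'E'
from scipy.spatial.transform import Rotation as Ro
def goal(pos,hd):
    s=get_state(); R=s["orientation"]; z=np.array([0,0,-1.]); x=np.array([np.cos(hd),np.sin(hd),0])
    D=np.c_[x,np.cross(z,x),z]
    print("dp",(R.T@(np.array(pos)-s["position"])*1000).round(1).tolist(),"rot",Ro.from_matrix(R.T@D).as_rotvec().round(3).tolist(),"hd",round(float(np.arctan2(R[1,0],R[0,0])),3),"q7",s["joint_pos"][6].round(2))
E
python3 - <<'E'
from h import *
goal([.16,.65,.36],2.9)
goal([.43,.05,.36],.73)
for a,b in (((319.3,225.3),(329.9,238.5)),((287.3,227.7),(327.7,260.8))): print(tri(a,b),at("top",a,.025))
print(tri((213.3,216.8),(291.3,329.7)))
E
```

```text
dp [0.3, -5.3, -129.6] rot [-0.002, 0.0, -0.0] hd 2.9 q7 -0.08
dp [-405.5, -523.2, -128.7] rot [-0.001, 0.002, 2.17] hd 2.9 q7 -0.08
(array([0.4613808 , 0.03907743, 0.02178886]), np.float64(0.17085557018501163)) [0.46061087 0.03897904 0.025     ]
(array([0.45075459, 0.15074537, 0.0241867 ]), np.float64(0.036079147323306415)) [0.4508421  0.15069609 0.025     ]
(array([0.4864061 , 0.41057717, 0.02622134]), np.float64(0.19350911966685658))
```

Request:
apply_moves:
  targets:
    - {"dp": [0, 0, -60], "rot": [0, 0, 0], "hand": 1}
    - {"dp": [0, 0, -125], "rot": [0, 0, 0.18], "hand": 1}
    - {"dp": [-48, -62, -129], "rot": [0, 0, 0.36], "hand": 1}
    - {"dp": [-87, -112, -129], "rot": [0, 0, 0.54], "hand": 1}
    - {"dp": [-126, -162, -129], "rot": [0, 0, 0.72], "hand": 1}
    - {"dp": [-165, -212, -129], "rot": [0, 0, 0.9], "hand": 1}
    - {"dp": [-204, -263, -129], "rot": [0, 0, 1.08], "hand": 1}
    - {"dp": [-243, -313, -129], "rot": [0, 0, 1.26], "hand": 1}
    - {"dp": [-282, -363, -129], "rot": [0, 0, 1.44], "hand": 1}
    - {"dp": [-320, -413, -129], "rot": [0, 0, 1.62], "hand": 1}

```text
time: 1.35
position: [0.3647, 0.1964, 0.3601]
orientation: [[0.292, 0.956, -0.0], [0.956, -0.292, 0.0], [0.0, -0.0, -1.0]]
contact_force: [0.8, 0.4, 0.5]
grip_width: 0.0856
gripper_force: 0.0
```

Run:
```python
from h import *
s=get_state(); print(s["position"],s["joint_pos"])
goal([.43,-.071,.30],.73);goal([.5085,-.0705,.20],.731);
```

```text
[0.36468171 0.1964406  0.36013822] [-1.13499551 -0.12158614  0.44875547  1.97296297  0.05461057  1.27859005
 -1.00158628]
dp [-236.7, 140.7, 60.0] rot [-0.0, -0.0, 0.544] hd 1.274 q7 -1.0
dp [-213.3, 215.6, 160.0] rot [-0.0, -0.0, 0.543] hd 1.274 q7 -1.0
```

Request:
apply_moves:
  targets:
    - {"dp": [-55, 30, 10], "rot": [0, 0, 0.18], "hand": 1}
    - {"dp": [-110, 60, 30], "rot": [0, 0, 0.36], "hand": 1}
    - {"dp": [-160, 90, 50], "rot": [0, 0, 0.543], "hand": 1}
    - {"dp": [-213, 125, 60], "rot": [0, 0, 0.543], "hand": 1}
    - {"dp": [-225, 170, 90], "rot": [0, 0, 0.543], "hand": 1}
    - {"dp": [-213, 215, 130], "rot": [0, 0, 0.543], "hand": 1}
    - {"dp": [-213, 215.6, 160], "rot": [0, 0, 0.543], "hand": 1}
    - {"dp": [-213, 215.6, 160], "rot": [0, 0, 0.543], "hand": 1}

```text
time: 2.35
position: [0.5079, -0.0676, 0.1979]
orientation: [[0.741, 0.671, -0.006], [0.671, -0.741, -0.002], [-0.006, -0.002, -1.0]]
contact_force: [1.0, -0.3, 0.4]
grip_width: 0.0861
gripper_force: 0.0
```

Run:
```python
from h import *
s=get_state(); print(s["position"],s["joint_pos"])
goal([.5085,-.0705,.088],.731)
I=grab_frame("top"); J=grab_frame("side")
cv2.imwrite("pics/a.png",np.vstack([cv2.resize(I[160:250,330:450],(720,540))[:300],cv2.resize(J[130:270,260:400],(720,720))[150:450]])[:,:,::-1])
```

```text
[ 0.50788138 -0.06762725  0.19788948] [-0.70950326  0.34337154  0.89247346  2.012882   -0.32630394  0.94017676
 -0.48280011]
dp [-0.8, 2.8, 109.9] rot [-0.002, 0.006, 0.005] hd 0.736 q7 -0.48
```

View pics/a.png

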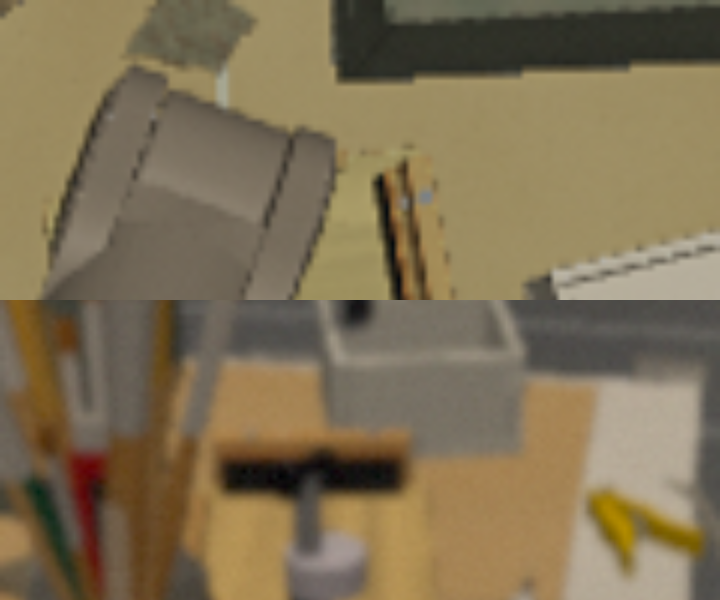

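Request:
apply_moves:
  targets:
    - {"dp": [0, 2.8, 50], "rot": [0, 0.006, 0], "hand": 1}
    - {"dp": [-0.5, 2.8, 90], "rot": [0, 0.006, 0], "hand": 1}
    - {"dp": [-0.8, 2.8, 110], "rot": [0, 0.006, 0], "hand": 1}
    - {"dp": [-0.8, 2.8, 110], "rot": [0, 0.006, 0], "hand": 0}
    - {"dp": [-0.8, 2.8, 110], "rot": [0, 0.006, 0], "hand": 0}
    - {"dp": [-0.8, 2.8, 110], "rot": [0, 0.006, 0], "hand": 0}
    - {"dp": [-0.8, 2.8, 110], "rot": [0, 0.006, 0], "hand": 0}
    - {"dp": [-0.8, 2.8, 110], "rot": [0, 0.006, 0], "hand": 0}
  newtons: 50

```text
time: 3.45
position: [0.512, -0.07, 0.0914]
orientation: [[0.741, 0.672, 0.006], [0.672, -0.741, 0.004], [0.008, 0.001, -1.0]]
contact_force: [-1.1, 1.1, 8.8]
grip_width: 0.0136
gripper_force: 48.7
```

Request:
apply_moves:
  targets:
    - {"dp": [-3, 0, 0], "rot": [0, 0, 0], "hand": 0}
    - {"dp": [-3, 0, 0], "rot": [0, 0, 0.12], "hand": 0}
    - {"dp": [-3, 0, 0], "rot": [0, 0, 0.25], "hand": 0}
    - {"dp": [-3, 0, 0], "rot": [0, 0, 0.38], "hand": 0}
    - {"dp": [-3, 0, 0], "rot": [0, 0, 0.5], "hand": 0}
    - {"dp": [-3, 0, 0], "rot": [0, 0, 0.5], "hand": 0}
  newtons: 50

```text
time: 4.2
position: [0.5122, -0.0707, 0.0915]
orientation: [[0.972, 0.235, 0.01], [0.235, -0.972, 0.004], [0.011, -0.002, -1.0]]
contact_force: [5.0, 2.8, 1.0]
grip_width: 0.0136
gripper_force: 49.6
```

Request:
apply_moves:
  targets:
    - {"dp": [1, 0, 0], "rot": [0, 0, 0.15], "hand": 0}
    - {"dp": [1, 0, 0], "rot": [0, 0, 0.3], "hand": 0}
    - {"dp": [1, 0, 0], "rot": [0, 0, 0.45], "hand": 0}
    - {"dp": [2, 0, 0], "rot": [0, 0, 0.6], "hand": 0}
    - {"dp": [2, 0, 0], "rot": [0, 0, 0.75], "hand": 0}
    - {"dp": [2, 0, 0], "rot": [0, 0, 0.75], "hand": 0}
  newtons: 50

```text
time: 4.95
position: [0.5121, -0.0718, 0.0914]
orientation: [[0.871, -0.492, 0.007], [-0.492, -0.871, 0.003], [0.004, -0.006, -1.0]]
contact_force: [-0.3, -0.7, 8.1]
grip_width: 0.0136
gripper_force: 50.3
```

Run:
```python
from h import *
s=get_state(); print(s["contact_force"],s["wrist_torque"])
goal([.512,-.0705,.25],-.5); print(s["joint_pos"])
```

```text
[-0.31257953 -0.65934813  8.06257351] [0.00441439 0.10704285 0.0801356 ]
dp [-0.1, -2.0, -158.6] rot [-0.006, -0.004, -0.014] hd -0.514 q7 -1.28
[-0.75353355  0.66997717  1.06225598  2.1001837  -0.81216771  0.85187266
 -1.28247642]
```

Request:
apply_moves:
  targets:
    - {"dp": [0, 0, 0], "rot": [0, 0, 0], "hand": 1}
    - {"dp": [0, 0, 0], "rot": [0, 0, 0], "hand": 1}
    - {"dp": [0, 0, 0], "rot": [0, 0, 0], "hand": 1}
    - {"dp": [0, 0, -10], "rot": [0, 0, 0], "hand": 1}
    - {"dp": [0, 0, -60], "rot": [0, 0, 0], "hand": 1}
    - {"dp": [0, 0, -120], "rot": [0, 0, 0], "hand": 1}
    - {"dp": [0, 0, -120], "rot": [0, 0, 0], "hand": 1}

```text
time: 5.82
position: [0.5126, -0.073, 0.2144]
orientation: [[0.871, -0.491, 0.012], [-0.491, -0.871, 0.004], [0.008, -0.009, -1.0]]
contact_force: [0.6, 0.7, -0.6]
grip_width: 0.0854
gripper_force: 0.0
```

Run:
```python
from h import *
print(get_state()["joint_pos"])
goal([.427,-.400,.20],.254-np.pi/2)
```

```text
[-0.9301154   0.529642    1.30375682  2.0044957  -0.60213657  1.05921021
 -1.43149289]
dp [85.9, 327.0, 12.1] rot [-0.012, -0.004, 0.803] hd -0.514 q7 -1.43
```

Request:
apply_moves:
  targets:
    - {"dp": [-25, 50, 0], "rot": [0, 0, 0.1], "hand": 1}
    - {"dp": [-25, 95, 0], "rot": [0, 0, 0.2], "hand": 1}

```text
time: 6.08
position: [0.4395, -0.1422, 0.2089]
orientation: [[0.755, -0.656, 0.002], [-0.656, -0.755, 0.005], [-0.002, -0.006, -1.0]]
contact_force: [-0.3, -0.6, 0.6]
grip_width: 0.0856
gripper_force: 0.0
```

Run:
```python
from h import *
print(get_state()["joint_pos"])
goal([.427,-.400,.20],.254-np.pi/2)
```

```text
[-0.89830702  0.45924732  1.40850393  2.12161424 -0.5484653   1.01420994
 -1.48160698]
dp [159.6, 202.9, 7.5] rot [-0.005, 0.003, 0.602] hd -0.715 q7 -1.48
```

Request:
apply_moves:
  targets:
    - {"dp": [20, 25, 0], "rot": [0, 0, 0.08], "hand": 1}

```text
time: 6.2
position: [0.4384, -0.175, 0.2091]
orientation: [[0.699, -0.716, 0.003], [-0.716, -0.699, 0.006], [-0.002, -0.007, -1.0]]
contact_force: [1.0, 1.1, -0.9]
grip_width: 0.0853
gripper_force: 0.0
```

Run:
```python
from h import *
s=get_state();print(s["joint_pos"],s["position"])
```

```text
[-0.80020222  0.47732224  1.38708486  2.10083235 -0.56575549  1.02496826
 -1.4851603 ] [ 0.43836271 -0.1749533   0.20908849]
```

Run:
```python
from h import *
goal([.427,-.400,.18],.254-np.pi/2)
```

```text
dp [153.2, 165.5, 27.6] rot [-0.006, 0.004, 0.519] hd -0.797 q7 -1.49
```

Request:
apply_moves:
  targets:
    - {"dp": [35, 38, 5], "rot": [0, 0, 0.12], "hand": 1}
    - {"dp": [70, 76, 10], "rot": [0, 0, 0.25], "hand": 1}
    - {"dp": [105, 114, 20], "rot": [0, 0, 0.38], "hand": 1}
    - {"dp": [140, 150, 27], "rot": [-0.006, 0.004, 0.519], "hand": 1}
    - {"dp": [153, 165.5, 27.6], "rot": [-0.006, 0.004, 0.519], "hand": 1}
    - {"dp": [153, 165.5, 27.6], "rot": [-0.006, 0.004, 0.519], "hand": 1}

```text
time: 6.95
position: [0.4287, -0.4009, 0.1806]
orientation: [[0.253, -0.968, -0.0], [-0.968, -0.253, -0.003], [0.002, 0.001, -1.0]]
contact_force: [-0.1, 0.7, 0.3]
grip_width: 0.0855
gripper_force: 0.0
```

Run:
```python
from h import *
s=get_state();print(s["joint_pos"],s["position"])
goal([.427,-.400,.046],.254-np.pi/2)
I=grab_frame("top"); J=grab_frame("side")
a=cv2.resize(I[160:260,320:480],(800,500)); 
b=cv2.resize(J[140:230,290:400],(790,600))
cv2.imwrite("pics/b.png",a[:,:,::-1]); cv2.imwrite("pics/bs.png",b[:,:,::-1]); cv2.imwrite("pics/b_top.png",I[:,:,::-1]); cv2.imwrite("pics/b_side.png",J[:,:,::-1])
```

```text
[-0.16098603  0.70695144  1.20960843  1.87315704 -0.74522308  1.10658507
 -1.54724467] [ 0.42865075 -0.40090362  0.18058094]
dp [-1.6, 1.3, 134.6] rot [0.001, -0.002, 0.001] hd -1.315 q7 -1.55
```

View pics/b.png

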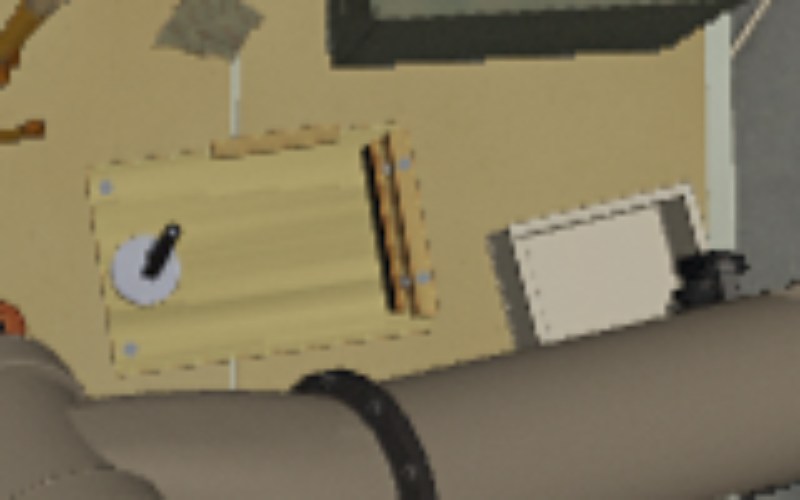

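View pics/bs.png

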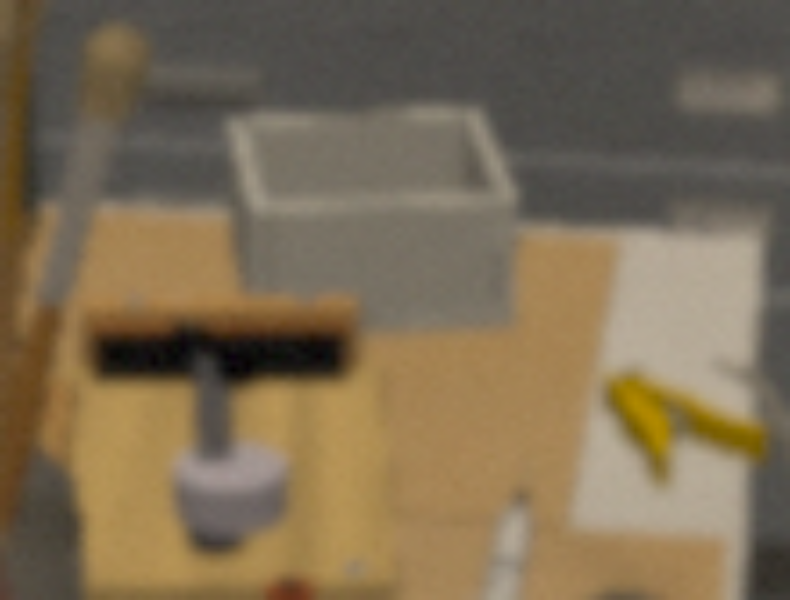

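Run:
```python
from h import *
p=get_state()["position"]
print("TCP",proj("top",p),proj("side",p),"20cm up",proj("top",p+[0,0,.2]))
# refined tub from top: +x side corners visible: TL,TR at (512,228)?,(690,187); side rim corners
tc=lambda P:(np.array(P,float)+.5)/5-.5+[320,160]
s=.065
print(proj("top",p*0+[.485,-.385,.075]))
J=cv2.imread("pics/b_side.png"); cv2.imwrite("pics/c.png",cv2.resize(J[80:230,270:420],(600,600)))
f=lambda a:(np.array(a)+.5)*[110/790,90/600]-.5+[290,140]
print("side fit",fit([f((230,118)),f((485,108)),f((518,195)),f((257,210))],[(s,-s,.075),(-s,-s,.075),(-s,s,.075),(s,s,.075)],"side"))
print("top TL,TR",at("top",tc((512,228)),.075),at("top",tc((690,186)),.075))
```

```text
TCP [[458.20766975 234.13623146]] [[357.45582588 134.26250901]] 20cm up [[480.82549333 231.62346046]]
[[444.38403802 218.85722626]]
side fit (array([ 0.48397124, -0.38746516,  0.24591255]), np.float64(0.6461191215431086))
top TL,TR [ 0.53058225 -0.30965566  0.075     ] [ 0.56083601 -0.43121138  0.075     ]
```

View pics/c.png

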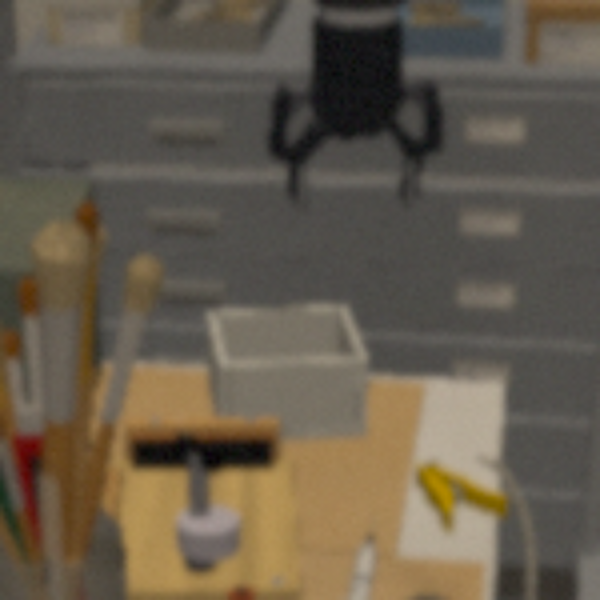

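Request:
apply_moves:
  targets:
    - {"dp": [-0.5, 1.5, 50], "rot": [0, 0, 0], "hand": 1}
    - {"dp": [-0.5, 1.5, 100], "rot": [0, 0, 0], "hand": 1}
    - {"dp": [-0.5, 1.5, 134], "rot": [0, 0, 0], "hand": 1}
    - {"dp": [-0.5, 1.5, 134], "rot": [0, 0, 0], "hand": 0}
    - {"dp": [-0.5, 1.5, 134], "rot": [0, 0, 0], "hand": 0}
    - {"dp": [-0.5, 1.5, 134], "rot": [0, 0, 0], "hand": 0}
    - {"dp": [-0.5, 1.5, 134], "rot": [0, 0, 0], "hand": 0}
    - {"dp": [-0.5, 1.5, 134], "rot": [0, 0, 0], "hand": 0}
  newtons: 100

```text
time: 8.05
position: [0.4288, -0.4003, 0.0483]
orientation: [[0.255, -0.967, 0.003], [-0.967, -0.255, -0.003], [0.004, -0.002, -1.0]]
contact_force: [-1.4, 1.6, 6.0]
grip_width: 0.0064
gripper_force: 98.5
```

Request:
apply_moves:
  targets:
    - {"dp": [0, 0, -5], "rot": [0, 0, 0], "hand": 0}
    - {"dp": [0, 0, -20], "rot": [0, 0, 0], "hand": 0}
    - {"dp": [0, 0, -50], "rot": [0, 0, 0], "hand": 0}
    - {"dp": [0, 0, -85], "rot": [0, 0, 0], "hand": 0}
    - {"dp": [0, 0, -110], "rot": [0, 0, 0], "hand": 0}
    - {"dp": [0, 0, -110], "rot": [0, 0, 0], "hand": 0}

```text
time: 8.8
position: [0.4291, -0.4003, 0.159]
orientation: [[0.256, -0.967, 0.004], [-0.967, -0.256, -0.004], [0.005, -0.003, -1.0]]
contact_force: [0.1, -0.1, -3.6]
grip_width: 0.0064
gripper_force: 98.1
```

Run:
```python
from h import *
print(get_state()["joint_pos"])
goal([.4585,-.1716,.158],.161-np.pi/2)
J=grab_frame("side");cv2.imwrite("pics/d.png",cv2.resize(J[80:230,270:420],(600,600))[:,:,::-1])
```

```text
[-0.14407084  0.72253829  1.17583562  1.89432283 -0.77264118  1.06527197
 -1.52707104]
dp [-213.6, -86.9, 0.1] rot [-0.003, -0.005, 0.098] hd -1.312 q7 -1.53
```

View pics/d.png

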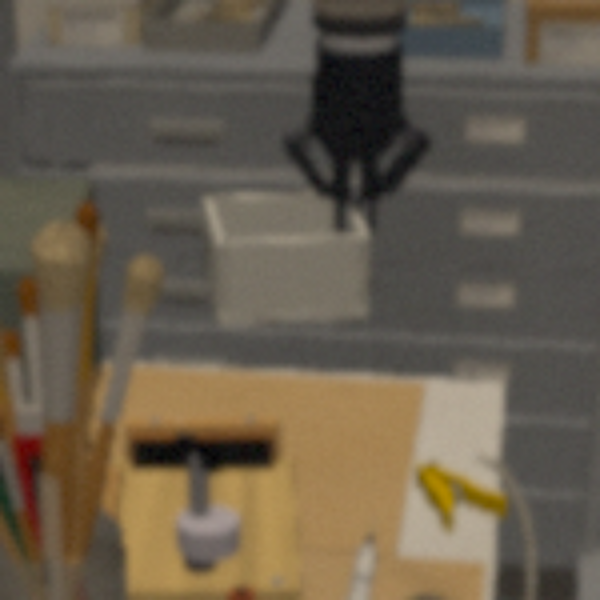

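Request:
apply_moves:
  targets:
    - {"dp": [-30, -12, 0], "rot": [0, 0, 0.015], "hand": 0}
    - {"dp": [-70, -29, 0], "rot": [0, 0, 0.03], "hand": 0}
    - {"dp": [-115, -47, 0], "rot": [0, 0, 0.05], "hand": 0}
    - {"dp": [-160, -65, 0], "rot": [0, 0, 0.075], "hand": 0}
    - {"dp": [-195, -79, 0], "rot": [0, 0, 0.098], "hand": 0}
    - {"dp": [-213.6, -87, 0], "rot": [-0.003, -0.005, 0.098], "hand": 0}
    - {"dp": [-213.6, -87, 0], "rot": [-0.003, -0.005, 0.098], "hand": 0}
    - {"dp": [-213.6, -87, 0], "rot": [-0.003, -0.005, 0.098], "hand": 0}

```text
time: 9.85
position: [0.4574, -0.1712, 0.1561]
orientation: [[0.159, -0.987, -0.004], [-0.987, -0.159, 0.002], [-0.002, 0.003, -1.0]]
contact_force: [-0.4, -0.2, -4.7]
grip_width: 0.0062
gripper_force: 98.0
```

Run:
```python
from h import *
print(get_state()["joint_pos"])
goal([.4585,-.1716,.158],.161-np.pi/2)
I=grab_frame("top");J=grab_frame("side");cv2.imwrite("pics/e.png",np.hstack([cv2.resize(I[160:260,330:450],(480,400)),cv2.resize(J[120:220,280:360],(320,400))])[:,:,::-1])
```

```text
[-0.72356868  0.68242549  1.35676751  2.11436796 -0.80022842  1.03172292
 -1.91804965]
dp [0.6, -1.0, -2.0] rot [0.003, 0.002, -0.001] hd -1.411 q7 -1.92
```

View pics/e.png

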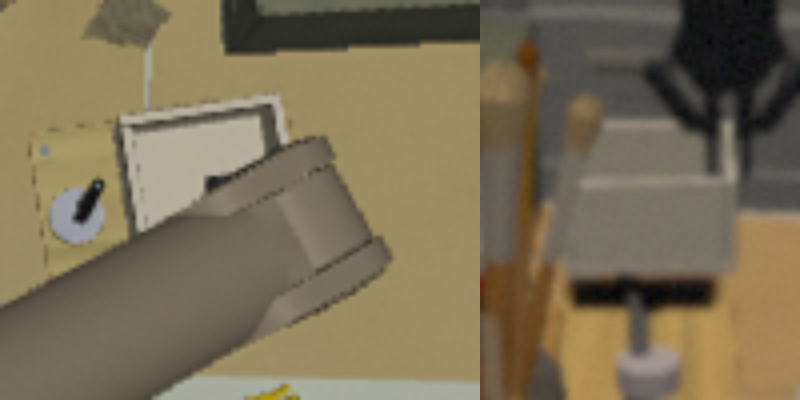

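Run:
```python
from h import *
a=at("top",(359.8,189.3),.183);b=at("top",(399.8,184.3),.183)
print(a,b,np.linalg.norm(a-b),np.arctan2((a-b)[1],(a-b)[0])-np.pi/2)
c=np.array([.4574,-.1712])+.061*np.array([.987,.159]);x=np.array([.987,.159]);y=np.array([-.159,.987])
print("expected",c+.065*x+.065*y,c+.065*x-.065*y)
# cramp from two pictures (b.png)
tc=lambda P:(np.array(P,float)+.5)/5-.5+[320,160]
print(fit(tc([(88,166),(118,376),(400,122),(435,330)]),[(.075,.115,.012),(-.075,.115,.012),(.075,-.112,.012),(-.075,-.112,.012)]))
# screws unknown; fence pad face top edges at z .05: 
p=[at("top",tc(q),.05)[:2] for q in((363,148),(392,312))]; print("pad line",p,np.arctan2(*(p[0]-p[1])[::-1]))
```

```text
[ 0.56774087 -0.08908233  0.183     ] [ 0.58529184 -0.21581728  0.183     ] 0.12794446301382154 0.1376104430216034
expected [ 0.571427 -0.087011] [ 0.592097 -0.215321]
(array([ 0.52084478, -0.1469748 ,  0.15487756]), np.float64(0.34307163503325455))
pad line [array([ 0.58765085, -0.21248105]), array([ 0.47397858, -0.23201161])] 0.17015332990329388
```

Request:
apply_moves:
  targets:
    - {"dp": [0, -0.5, 25], "rot": [0.003, 0.002, 0], "hand": 0}
    - {"dp": [0, -1, 60], "rot": [0.003, 0.002, 0], "hand": 0}
    - {"dp": [0, -1, 80], "rot": [0.003, 0.002, 0], "hand": 0}
    - {"dp": [0, -1, 90], "rot": [0.003, 0.002, 0], "hand": 0}
    - {"dp": [0, -1, 93], "rot": [0.003, 0.002, 0], "hand": 0}
    - {"dp": [0, -1, 95], "rot": [0.003, 0.002, 0], "hand": 0}
    - {"dp": [0, -1, 95], "rot": [0.003, 0.002, 0], "hand": 0}

```text
time: 10.82
position: [0.4591, -0.1705, 0.0619]
orientation: [[0.16, -0.987, 0.001], [-0.987, -0.16, 0.0], [0.0, -0.001, -1.0]]
contact_force: [1.7, 0.0, -4.1]
grip_width: 0.0061
gripper_force: 98.3
```

Run:
```python
from h import *
s=get_state();print(s["position"],s["contact_force"],s["wrist_torque"],s["joint_pos"][2])
goal([.4585,-.1716,.060],.158-np.pi/2)
```

```text
[ 0.45911993 -0.1705353   0.06192825] [ 1.67289324  0.02834372 -4.13655525] [-0.07884654  0.26215721 -0.02854828] 1.138523153508356
dp [1.0, 0.8, 1.9] rot [-0.001, -0.0, 0.003] hd -1.41 q7 -1.8
```

Request:
apply_moves:
  targets:
    - {"dp": [1, 0, 1], "rot": [0, 0, 0], "hand": 0}
    - {"dp": [1.5, 0, 2], "rot": [0, 0, 0], "hand": 0}
    - {"dp": [1.5, 0, 3], "rot": [0, 0, 0], "hand": 0}
    - {"dp": [1.5, 0, 3], "rot": [0, 0, 0], "hand": 0}

```text
time: 11.32
position: [0.4592, -0.1712, 0.0602]
orientation: [[0.16, -0.987, 0.002], [-0.987, -0.16, 0.004], [-0.004, -0.002, -1.0]]
contact_force: [-7.7, 8.6, 24.5]
grip_width: 0.0063
gripper_force: 102.6
```

Request:
apply_moves:
  targets:
    - {"dp": [0, 0, -2], "rot": [0, 0, 0], "hand": 0.7}
    - {"dp": [0, 0, -2], "rot": [0, 0, 0], "hand": 0.7}
    - {"dp": [0, 0, -2], "rot": [0, 0, 0], "hand": 0.7}
    - {"dp": [0, 0, -10], "rot": [0, 0, 0], "hand": 0.7}
    - {"dp": [0, 0, -60], "rot": [0, 0, 0], "hand": 1}
    - {"dp": [0, 0, -120], "rot": [0, 0, 0], "hand": 1}
    - {"dp": [0, 0, -150], "rot": [0, 0, 0], "hand": 1}
    - {"dp": [0, 0, -150], "rot": [0, 0, 0], "hand": 1}

```text
time: 12.32
position: [0.4601, -0.1725, 0.2107]
orientation: [[0.16, -0.987, 0.005], [-0.987, -0.16, 0.0], [0.001, -0.005, -1.0]]
contact_force: [0.6, 0.3, -0.9]
grip_width: 0.0855
gripper_force: 0.0
```

Run:
```python
from h import *
print(get_state()["joint_pos"])
goal([.512,-.0715,.20],-.514)
goal([.512,-.0715,.0885],-.514)
```

```text
[-0.79206537  0.58882205  1.43153995  2.06128585 -0.67260788  1.09050623
 -2.01903275]
dp [-91.4, -67.4, 10.9] rot [-0.004, -0.003, -0.896] hd -1.41 q7 -2.02
dp [-91.5, -66.8, 122.4] rot [-0.004, -0.003, -0.896] hd -1.41 q7 -2.02
```

Request:
apply_moves:
  targets:
    - {"dp": [-20, -15, 5], "rot": [0, 0, -0.18], "hand": 1}
    - {"dp": [-45, -33, 8], "rot": [0, 0, -0.36], "hand": 1}
    - {"dp": [-70, -52, 10], "rot": [0, 0, -0.54], "hand": 1}
    - {"dp": [-91, -67, 11], "rot": [0, 0, -0.72], "hand": 1}
    - {"dp": [-91, -67, 11], "rot": [-0.004, -0.003, -0.896], "hand": 1}
    - {"dp": [-91, -67, 11], "rot": [-0.004, -0.003, -0.896], "hand": 1}

```text
time: 13.08
position: [0.5099, -0.071, 0.1968]
orientation: [[0.87, -0.493, -0.006], [-0.493, -0.87, 0.002], [-0.006, 0.001, -1.0]]
contact_force: [0.1, 0.7, -0.7]
grip_width: 0.0852
gripper_force: 0.0
```

Run:
```python
from h import *
print(get_state()["joint_pos"])
goal([.512,-.0715,.0885],-.514)
```

```text
[-0.86581807  0.48267404  1.17390169  2.01548941 -0.53287847  1.00232557
 -1.51292492]
dp [2.7, -0.7, 108.3] rot [0.001, 0.006, -0.001] hd -0.515 q7 -1.51
```

Request:
apply_moves:
  targets:
    - {"dp": [2.7, -0.7, 50], "rot": [0, 0.006, 0], "hand": 1}
    - {"dp": [2.7, -0.7, 90], "rot": [0, 0.006, 0], "hand": 1}
    - {"dp": [2.7, -0.7, 107], "rot": [0, 0.006, 0], "hand": 1}
    - {"dp": [2.7, -0.7, 107], "rot": [0, 0.006, 0], "hand": 0}
    - {"dp": [2.7, -0.7, 107], "rot": [0, 0.006, 0], "hand": 0}
    - {"dp": [2.7, -0.7, 107], "rot": [0, 0.006, 0], "hand": 0}
    - {"dp": [2.7, -0.7, 107], "rot": [0, 0.006, 0], "hand": 0}
    - {"dp": [2.7, -0.7, 107], "rot": [0, 0.006, 0], "hand": 0}
  newtons: 60

```text
time: 14.08
position: [0.5132, -0.0724, 0.0916]
orientation: [[0.871, -0.492, 0.002], [-0.492, -0.871, -0.002], [0.003, 0.001, -1.0]]
contact_force: [-1.6, -1.1, 7.9]
grip_width: 0.0133
gripper_force: 58.5
```

Request:
apply_moves:
  targets:
    - {"dp": [0, 0, 0], "rot": [0, 0, -0.15], "hand": 0}
    - {"dp": [-0.5, 0, 0], "rot": [0, 0, -0.32], "hand": 0}
    - {"dp": [-1, 0, 0], "rot": [0, 0, -0.5], "hand": 0}
    - {"dp": [-1, 0, 0], "rot": [0, 0, -0.67], "hand": 0}
    - {"dp": [-1, 0, 0], "rot": [0, 0, -0.84], "hand": 0}
    - {"dp": [-1, 0, 0], "rot": [0, 0, -1.0], "hand": 0}
    - {"dp": [-1, 0, 0], "rot": [0, 0, -1.15], "hand": 0}
    - {"dp": [-1, 0, 0], "rot": [0, 0, -1.15], "hand": 0}
    - {"dp": [-1, 0, 0], "rot": [0, 0, -1.15], "hand": 0}

```text
time: 15.2
position: [0.513, -0.0696, 0.0916]
orientation: [[0.804, 0.595, 0.003], [0.595, -0.804, 0.001], [0.002, 0.001, -1.0]]
contact_force: [-0.5, 6.4, 7.3]
grip_width: 0.0131
gripper_force: 59.1
```

Run:
```python
from h import *
s=get_state();print(s["contact_force"],s["wrist_torque"],np.arctan2(s["orientation"][1,0],s["orientation"][0,0])+.95-.158)
```

```text
[-0.50894368  6.38165927  7.26294332] [ 1.15425196  0.12450745 -0.05852902] 1.4287502679244515
```

Request:
apply_moves:
  targets:
    - {"dp": [0, 0, 0], "rot": [0, 0, -0.08], "hand": 0}
    - {"dp": [0, 0, 0], "rot": [0, 0, -0.16], "hand": 0}
    - {"dp": [0, 0, 0], "rot": [0, 0, -0.24], "hand": 0}
    - {"dp": [0, 0, 0], "rot": [0, 0, -0.3], "hand": 0}
    - {"dp": [0, 0, 0], "rot": [0, 0, -0.3], "hand": 0}
    - {"dp": [0, 0, 0], "rot": [0, 0, -0.3], "hand": 0}
  newtons: 80

```text
time: 15.95
position: [0.5124, -0.069, 0.0916]
orientation: [[0.593, 0.805, 0.001], [0.805, -0.593, 0.002], [0.002, 0.0, -1.0]]
contact_force: [-2.4, 7.7, 10.0]
grip_width: 0.0124
gripper_force: 78.3
```

Run:
```python
from h import *
s=get_state();print(s["contact_force"],s["wrist_torque"],np.arctan2(s["orientation"][1,0],s["orientation"][0,0])+.95-.158)
```

```text
[-2.41276585  7.6934202  10.01566371] [ 1.61855436  0.54418264 -0.43672229] 1.7280021024035337
```

Request:
apply_moves:
  targets:
    - {"dp": [0, 0, 0], "rot": [0, 0, -0.05], "hand": 0}
    - {"dp": [0, 0, 0], "rot": [0, 0, -0.06], "hand": 0}
    - {"dp": [0, 0, 0], "rot": [0, 0, -0.06], "hand": 0}

```text
time: 16.32
position: [0.5123, -0.0688, 0.0916]
orientation: [[0.544, 0.839, 0.001], [0.839, -0.544, 0.002], [0.002, -0.0, -1.0]]
contact_force: [-3.1, 7.8, 10.6]
grip_width: 0.0124
gripper_force: 78.3
```

Run:
```python
from h import *
s=get_state();print(s["contact_force"],s["wrist_torque"],np.arctan2(s["orientation"][1,0],s["orientation"][0,0])+.95-.158,s["joint_pos"])
```

```text
[-3.1454128   7.80770595 10.55643768] [ 1.72211198  0.65410972 -0.59097612] 1.7875807798880552 [-0.43341325  0.46057742  0.56458853  2.07996046 -0.38147479  0.70010195
 -0.19516131]
```

Request:
apply_moves:
  targets:
    - {"dp": [0, 0, 0], "rot": [0, 0, 0], "hand": 1}
    - {"dp": [0, 0, 0], "rot": [0, 0, 0], "hand": 1}
    - {"dp": [0, 0, 0], "rot": [0, 0, 0], "hand": 1}
    - {"dp": [0, 0, -10], "rot": [0, 0, 0], "hand": 1}
    - {"dp": [0, 0, -60], "rot": [0, 0, 0], "hand": 1}
    - {"dp": [0, 0, -120], "rot": [0, 0, 0], "hand": 1}
    - {"dp": [0, 0, -180], "rot": [0, 0, 0], "hand": 1}
    - {"dp": [0, 0, -240], "rot": [0, 0, 0], "hand": 1}
    - {"dp": [0, 0, -270], "rot": [0, 0, 0], "hand": 1}

```text
time: 17.45
position: [0.5124, -0.0717, 0.3646]
orientation: [[0.545, 0.839, 0.006], [0.839, -0.545, -0.001], [0.002, 0.006, -1.0]]
contact_force: [0.1, 0.0, -0.7]
grip_width: 0.0855
gripper_force: 0.0
```

Run:
```python
from h import *
print(get_state()["joint_pos"])
goal([.43,-.04,.36],1.0);goal([.36,.25,.36],1.4)
```

```text
[-0.64677175  0.10471646  0.73798206  1.78701773 -0.07285794  1.27157183
 -0.46652614]
dp [-18.3, -86.4, 4.1] rot [0.006, -0.002, -0.005] hd 0.995 q7 -0.47
dp [186.8, -303.1, 3.3] rot [0.006, -0.001, -0.405] hd 0.995 q7 -0.47
```

Request:
apply_moves:
  targets:
    - {"dp": [-10, -50, 4], "rot": [0, 0, 0], "hand": 1}
    - {"dp": [-5, -100, 4], "rot": [0, 0, 0], "hand": 1}
    - {"dp": [30, -140, 4], "rot": [0, 0, -0.1], "hand": 1}
    - {"dp": [70, -180, 4], "rot": [0, 0, -0.2], "hand": 1}
    - {"dp": [110, -220, 4], "rot": [0, 0, -0.3], "hand": 1}
    - {"dp": [150, -260, 4], "rot": [0, 0, -0.4], "hand": 1}
    - {"dp": [187, -303, 4], "rot": [0, 0, -0.4], "hand": 1}
    - {"dp": [187, -303, 4], "rot": [0, 0, -0.4], "hand": 1}

```text
time: 18.45
position: [0.3574, 0.2544, 0.3558]
orientation: [[0.167, 0.986, 0.001], [0.986, -0.167, -0.003], [-0.002, 0.001, -1.0]]
contact_force: [1.0, -1.6, 0.4]
grip_width: 0.0851
gripper_force: 0.0
```

Run:
```python
from h import *
s=get_state();print(s["joint_pos"],s["position"])
I=grab_frame("top");J=grab_frame("side");cv2.imwrite("pics/f_top.png",I[:,:,::-1]);cv2.imwrite("pics/f_side.png",J[:,:,::-1])
cv2.imwrite("pics/f.png",np.vstack([cv2.resize(I[165:250,190:450],(780,255)),cv2.resize(J[140:340,260:400],None,fx=2.4,fy=1.7) if 0 else np.pad(cv2.resize(J[140:340,260:400],(238,340)),((0,0),(0,542),(0,0)))])[:,:,::-1])
```

```text
[-1.06343469 -0.04753701  0.29137433  1.92835301  0.01699114  1.25989229
 -0.94572138] [0.35736397 0.25435492 0.35577837]
```

View pics/f.png

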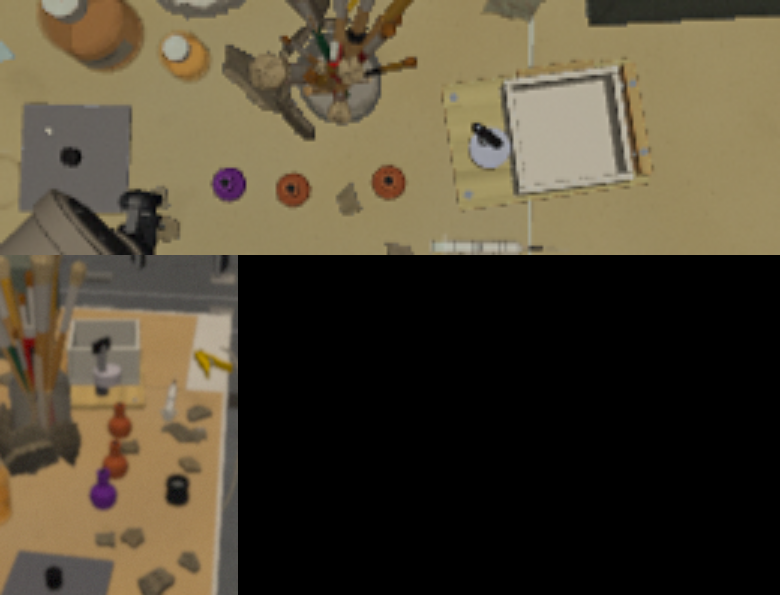

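```bash
cat >> h.py <<'E'
def reds(n,I,y0,y1,x0,x1):
    h=cv2.cvtColor(I,cv2.COLOR_RGB2HSV); m=(((h[...,0]<12)|(h[...,0]>172))&(h[...,1]>140)&(h[...,2]>60)).astype(np.uint8)
    z=np.zeros_like(m); z[y0:y1,x0:x1]=m[y0:y1,x0:x1]
    k,l,st,ce=cv2.connectedComponentsWithStats(z)
    return [(ce[i].round(1),st[i]) for i in range(1,k) if st[i,4]>40]
E
python3 - <<'E'
from h import *
T=cv2.imread("pics/f_top.png")[:,:,::-1].copy();S=cv2.imread("pics/f_side.png")[:,:,::-1].copy()
a=reds("top",T,210,245,255,335);b=reds("side",S,215,300,310,350);print(a,b)
for p,q in zip(a,b): print(tri(p[0],q[0]), at("top",p[1][:2]+(p[1][2:4]-1)/2,.02))
tc=lambda P:(np.array(P,float)+.5)/3-.5+[190,165]
s=.065;z=.087
print("tub",fit(tc([(505,82),(619,66),(636,180),(518,195)]),[(s,s,z),(s,-s,z),(-s,-s,z),(-s,s,z)]))
print("cramp",fit(tc([(444,87),(459,210),(634,62),(652,184)]),[(.075,.115,.012),(-.075,.115,.012),(.075,-.112,.012),(-.075,-.112,.012)]))
goal([.456,.151,.25],0.0);goal([.456,.151,.25],np.pi);goal([.456,.151,.25],np.pi/2)
E
```

```text
[(array([319.3, 225.3]), array([314, 220,  11,  11,  80], dtype=int32)), (array([287.3, 227.7]), array([282, 223,  11,  10,  82], dtype=int32))] [(array([329.9, 238.4]), array([324, 228,  13,  19, 154], dtype=int32)), (array([327.8, 260.8]), array([321, 249,  14,  22, 184], dtype=int32))]
(array([0.46137298, 0.03907585, 0.02211516]), np.float64(0.17364871508269175)) [0.46191822 0.04008717 0.02      ]
(array([0.45058897, 0.15072348, 0.02419492]), np.float64(0.08342418732925694)) [0.4517662  0.15216489 0.02      ]
tub (array([ 0.51755268, -0.16364095,  0.13772493]), np.float64(0.6423036003064908))
cramp (array([ 0.51865867, -0.14850171,  0.14172367]), np.float64(0.6870873739219405))
dp [-80.8, 112.4, 106.3] rot [0.003, 0.001, 1.396] hd 1.396 q7 -0.94
dp [-80.8, 112.4, 106.3] rot [-0.001, 0.004, -1.746] hd 1.396 q7 -0.94
dp [-80.8, 112.4, 106.3] rot [0.002, 0.003, -0.175] hd 1.396 q7 -0.94
```

Run:
```python
from h import *
goal([.40,.06,.28],.15);goal([.4645,.039,.15],.15)
```

```text
dp [-180.2, 73.2, 76.5] rot [0.003, 0.001, 1.246] hd 1.396 q7 -0.94
dp [-189.3, 140.1, 206.6] rot [0.003, 0.001, 1.246] hd 1.396 q7 -0.94
```

Request:
apply_moves:
  targets:
    - {"dp": [-45, 18, 15], "rot": [0, 0, 0.18], "hand": 0.6}
    - {"dp": [-90, 37, 30], "rot": [0, 0, 0.36], "hand": 0.6}
    - {"dp": [-135, 55, 50], "rot": [0, 0, 0.54], "hand": 0.6}
    - {"dp": [-180, 73, 76], "rot": [0, 0, 0.72], "hand": 0.6}
    - {"dp": [-186, 100, 110], "rot": [0, 0, 0.9], "hand": 0.6}
    - {"dp": [-189, 125, 150], "rot": [0, 0, 1.07], "hand": 0.6}
    - {"dp": [-189, 140, 190], "rot": [0.003, 0.001, 1.246], "hand": 0.6}
    - {"dp": [-189, 140, 206], "rot": [0.003, 0.001, 1.246], "hand": 0.6}
    - {"dp": [-189, 140, 206], "rot": [0.003, 0.001, 1.246], "hand": 0.6}

```text
time: 19.68
position: [0.4631, 0.0389, 0.15]
orientation: [[0.989, 0.15, -0.002], [0.15, -0.989, -0.0], [-0.002, 0.0, -1.0]]
contact_force: [-0.9, -0.2, 0.3]
grip_width: 0.0511
gripper_force: 0.0
```

Run:
```python
from h import *
print(get_state()["joint_pos"])
S=grab_frame("side");print(reds("side",S,215,300,310,350)); cv2.imwrite("pics/g.png",cv2.resize(S[150:270,280:380],(600,600))[60:,:,::-1] if 0 else cv2.resize(S[160:270,280:380],(545,600))[:,:,::-1])
goal([.4645,.039,.034],.15)
```

```text
[-0.71746821  0.26813001  0.58655307  2.15127486 -0.21014119  0.77899305
 -1.41629514]
[(array([328.8, 250.3]), array([321, 228,  16,  43, 340], dtype=int32))]
dp [0.6, 0.5, 116.9] rot [-0.001, 0.0, 0.001] hd 0.151 q7 -1.42
```

View pics/g.png

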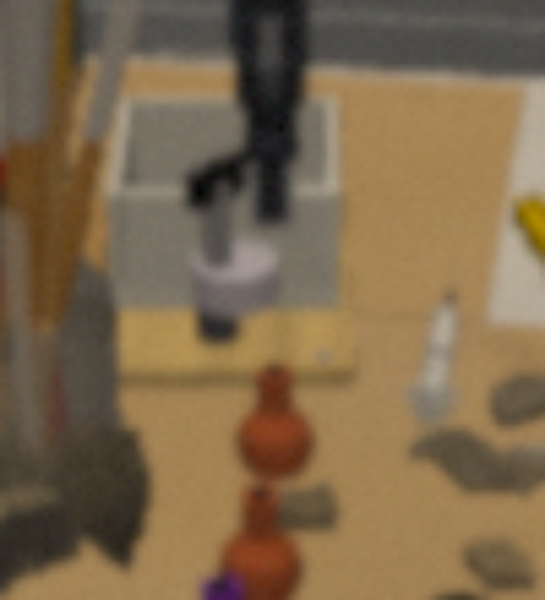

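Request:
apply_moves:
  targets:
    - {"dp": [0.6, 0.5, 45], "rot": [0, 0, 0], "hand": 0.6}
    - {"dp": [0.6, 0.5, 85], "rot": [0, 0, 0], "hand": 0.6}
    - {"dp": [0.6, 0.5, 108], "rot": [0, 0, 0], "hand": 0.6}
    - {"dp": [0.6, 0.5, 115], "rot": [0, 0, 0], "hand": 0.6}
    - {"dp": [0.6, 0.5, 115], "rot": [0, 0, 0], "hand": 0}
    - {"dp": [0.6, 0.5, 115], "rot": [0, 0, 0], "hand": 0}
    - {"dp": [0.6, 0.5, 115], "rot": [0, 0, 0], "hand": 0}
    - {"dp": [0.6, 0.5, 115], "rot": [0, 0, 0], "hand": 0}
    - {"dp": [0.6, 0.5, 115], "rot": [0, 0, 0], "hand": 0}
  newtons: 30

```text
time: 20.85
position: [0.466, 0.0397, 0.0365]
orientation: [[0.989, 0.149, 0.002], [0.149, -0.989, 0.001], [0.002, -0.001, -1.0]]
contact_force: [-1.1, 0.0, 7.9]
grip_width: 0.0171
gripper_force: 29.8
```

Request:
apply_moves:
  targets:
    - {"dp": [0, 0, -10], "rot": [0, 0, 0], "hand": 0}
    - {"dp": [0, 0, -50], "rot": [0, 0, 0], "hand": 0}
    - {"dp": [0, 0, -110], "rot": [0, 0, 0], "hand": 0}
    - {"dp": [0, 0, -165], "rot": [0, 0, 0], "hand": 0}
    - {"dp": [0, 0, -185], "rot": [0, 0, 0], "hand": 0}
    - {"dp": [0, 0, -185], "rot": [0, 0, 0], "hand": 0}

```text
time: 21.6
position: [0.4657, 0.0397, 0.222]
orientation: [[0.989, 0.149, 0.003], [0.149, -0.989, 0.003], [0.004, -0.002, -1.0]]
contact_force: [0.3, -0.0, -1.1]
grip_width: 0.0169
gripper_force: 29.4
```

Run:
```python
from h import *
s=get_state();print(s["joint_pos"],s["contact_force"])
S=grab_frame("side");print(reds("side",S,150,300,310,350))
goal([.5467,-.1605,.22],.15)
```

```text
[-0.81080088  0.15077977  0.66514996  2.08022783 -0.1175233   0.94215654
 -1.50297633] [ 0.27784398 -0.03635825 -1.06636623]
[(array([329.7, 180.4]), array([323, 175,  14,  12, 136], dtype=int32)), (array([327.7, 260.8]), array([321, 250,  14,  21, 180], dtype=int32))]
dp [51.0, 210.1, 0.4] rot [-0.001, -0.001, 0.0] hd 0.15 q7 -1.5
```

Juglet held (visible raised at (330,180)). Carry it to the tub.

Request:
apply_moves:
  targets:
    - {"dp": [5, 25, 0], "rot": [0, 0, 0], "hand": 0}
    - {"dp": [13, 65, 0], "rot": [0, 0, 0], "hand": 0}
    - {"dp": [23, 110, 0], "rot": [0, 0, 0], "hand": 0}
    - {"dp": [35, 155, 0], "rot": [0, 0, 0], "hand": 0}
    - {"dp": [46, 190, 0], "rot": [0, 0, 0], "hand": 0}
    - {"dp": [51, 208, 0], "rot": [0, 0, 0], "hand": 0}
    - {"dp": [51, 210, 0], "rot": [0, 0, 0], "hand": 0}
    - {"dp": [51, 210, 30], "rot": [0, 0, 0], "hand": 0}
    - {"dp": [51, 210, 60], "rot": [0, 0, 0], "hand": 0}

```text
time: 22.78
position: [0.546, -0.1592, 0.1586]
orientation: [[0.989, 0.15, -0.002], [0.15, -0.989, 0.001], [-0.001, -0.001, -1.0]]
contact_force: [-0.1, 1.0, -0.2]
grip_width: 0.0166
gripper_force: 29.4
```

Run:
```python
from h import *
s=get_state();print(s["joint_pos"])
goal([.5467,-.1605,.059],.15)
p=s["position"]; print("jug foot px",proj("top",p-[0,0,.0365]),proj("side",p-[0,0,.0365]))
I=grab_frame("top");S=grab_frame("side")
cv2.imwrite("pics/i.png",np.hstack([cv2.resize(I[170:240,340:410],(400,400)),cv2.resize(S[130:220,280:360],(356,400))])[:,:,::-1])
```

```text
[-0.34109674  0.45581803  0.67537089  1.91666831 -0.36170779  0.89423194
 -0.90433604]
dp [0.7, 1.6, 99.6] rot [-0.001, 0.001, 0.001] hd 0.151 q7 -0.9
jug foot px [[379.48718196 198.58764801]] [[312.3904224  175.49023987]]
```

View pics/i.png

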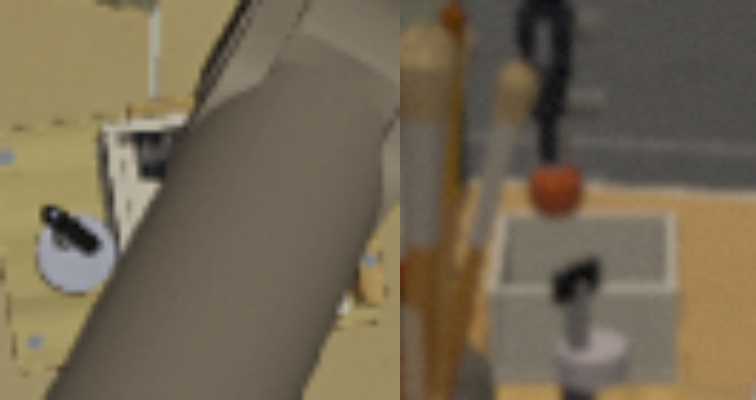

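Request:
apply_moves:
  targets:
    - {"dp": [0.7, 1.6, 25], "rot": [0, 0, 0], "hand": 0}
    - {"dp": [0.7, 1.6, 50], "rot": [0, 0, 0], "hand": 0}
    - {"dp": [0.7, 1.6, 75], "rot": [0, 0, 0], "hand": 0}
    - {"dp": [0.7, 1.6, 90], "rot": [0, 0, 0], "hand": 0}
    - {"dp": [0.7, 1.6, 96], "rot": [0, 0, 0], "hand": 0}
    - {"dp": [0.7, 1.6, 99], "rot": [0, 0, 0], "hand": 0}
    - {"dp": [0.7, 1.6, 100], "rot": [0, 0, 0], "hand": 0}
    - {"dp": [0.7, 1.6, 100], "rot": [0, 0, 0], "hand": 0}

```text
time: 23.88
position: [0.5479, -0.1621, 0.0606]
orientation: [[0.989, 0.149, 0.0], [0.149, -0.989, 0.0], [0.001, -0.0, -1.0]]
contact_force: [-0.8, -0.9, -0.5]
grip_width: 0.017
gripper_force: 29.4
```

Request:
apply_moves:
  targets:
    - {"dp": [0, 0, 1], "rot": [0, 0, 0], "hand": 0}
    - {"dp": [0, 0, 2], "rot": [0, 0, 0], "hand": 0}
    - {"dp": [0, 0, 2.5], "rot": [0, 0, 0], "hand": 0}
    - {"dp": [0, 0, 2.5], "rot": [0, 0, 0], "hand": 0}

```text
time: 24.38
position: [0.5475, -0.1621, 0.0576]
orientation: [[0.989, 0.149, -0.0], [0.149, -0.989, 0.0], [-0.0, -0.0, -1.0]]
contact_force: [-0.4, 1.1, -1.0]
grip_width: 0.0169
gripper_force: 29.4
```

Request:
apply_moves:
  targets:
    - {"dp": [0, 0, 0.7], "rot": [0, 0, 0], "hand": 0}
    - {"dp": [0, 0, 1.4], "rot": [0, 0, 0], "hand": 0}
    - {"dp": [0, 0, 1.4], "rot": [0, 0, 0], "hand": 0}

```text
time: 24.75
position: [0.5477, -0.1622, 0.0566]
orientation: [[0.989, 0.149, 0.0], [0.149, -0.989, 0.0], [0.0, -0.0, -1.0]]
contact_force: [-1.3, -0.2, 4.1]
grip_width: 0.0161
gripper_force: 29.8
```

Request:
apply_moves:
  targets:
    - {"dp": [0, 0, 0], "rot": [0, 0, 0], "hand": 0.45}
    - {"dp": [0, 0, 0], "rot": [0, 0, 0], "hand": 0.45}
    - {"dp": [0, 0, 0], "rot": [0, 0, 0], "hand": 0.45}
    - {"dp": [0, 0, -5], "rot": [0, 0, 0], "hand": 0.45}
    - {"dp": [0, 0, -25], "rot": [0, 0, 0], "hand": 0.45}
    - {"dp": [0, 0, -70], "rot": [0, 0, 0], "hand": 0.45}
    - {"dp": [0, 0, -130], "rot": [0, 0, 0], "hand": 0.6}
    - {"dp": [0, 0, -185], "rot": [0, 0, 0], "hand": 0.6}
    - {"dp": [0, 0, -185], "rot": [0, 0, 0], "hand": 0.6}

```text
time: 25.88
position: [0.5501, -0.1636, 0.247]
orientation: [[0.989, 0.148, 0.009], [0.148, -0.989, -0.0], [0.009, 0.002, -1.0]]
contact_force: [0.9, -0.3, -0.3]
grip_width: 0.0515
gripper_force: 0.0
```

Run:
```python
from h import *
s=get_state();print(s["joint_pos"])
I=grab_frame("top");S=grab_frame("side")
a=reds("top",I,200,245,255,420);b=reds("side",S,140,300,300,350);print(a,b)
print(tri((287.3,227.7),b[-1][0]))
goal([.43,.02,.24],.15);goal([.4545,.151,.24],.15)
```

```text
[-0.40317802  0.3530097   0.74958134  1.82897608 -0.27695294  1.05660591
 -0.97042978]
[(array([287.4, 227.7]), array([282, 223,  11,  10,  82], dtype=int32))] [(array([327.7, 260.9]), array([321, 250,  14,  21, 179], dtype=int32))]
(array([0.45075872, 0.15076776, 0.02389301]), np.float64(0.038865208723507294))
dp [-89.2, -197.6, 2.4] rot [-0.001, -0.002, -0.0] hd 0.15 q7 -0.97
dp [-45.5, -323.4, 2.5] rot [-0.001, -0.002, -0.0] hd 0.15 q7 -0.97
```

Request:
apply_moves:
  targets:
    - {"dp": [-25, -55, 0], "rot": [0, 0, 0], "hand": 0.6}
    - {"dp": [-50, -110, 0], "rot": [0, 0, 0], "hand": 0.6}
    - {"dp": [-75, -165, 0], "rot": [0, 0, 0], "hand": 0.6}
    - {"dp": [-85, -215, 0], "rot": [0, 0, 0], "hand": 0.6}
    - {"dp": [-75, -265, 0], "rot": [0, 0, 0], "hand": 0.6}
    - {"dp": [-55, -310, 30], "rot": [0, 0, 0], "hand": 0.6}
    - {"dp": [-45.5, -323.4, 70], "rot": [0, 0, 0], "hand": 0.6}
    - {"dp": [-45.5, -323.4, 100], "rot": [-0.001, -0.002, 0], "hand": 0.6}
    - {"dp": [-45.5, -323.4, 100], "rot": [-0.001, -0.002, 0], "hand": 0.6}

```text
time: 27.1
position: [0.4518, 0.1497, 0.1388]
orientation: [[0.989, 0.149, -0.008], [0.149, -0.989, -0.005], [-0.009, 0.004, -1.0]]
contact_force: [-0.9, -0.3, 1.0]
grip_width: 0.0514
gripper_force: 0.0
```

Run:
```python
from h import *
s=get_state();print(s["joint_pos"],s["position"])
S=grab_frame("side");print(reds("side",S,225,300,310,350))
goal([.455,.151,.035],.15)
```

```text
[-0.92864651  0.3113355   0.57005115  2.1310147  -0.23689033  0.7699763
 -1.62862366] [0.45176958 0.14968391 0.13877113]
[(array([327.9, 260.9]), array([321, 250,  14,  21, 184], dtype=int32))]
dp [2.6, -1.0, 105.4] rot [0.003, 0.006, -0.001] hd 0.149 q7 -1.63
```

Request:
apply_moves:
  targets:
    - {"dp": [2.6, -1, 40], "rot": [0.003, 0.006, 0], "hand": 0.6}
    - {"dp": [2.6, -1, 75], "rot": [0.003, 0.006, 0], "hand": 0.6}
    - {"dp": [2.6, -1, 97], "rot": [0.003, 0.006, 0], "hand": 0.6}
    - {"dp": [2.6, -1, 104], "rot": [0.003, 0.006, 0], "hand": 0.6}
    - {"dp": [2.6, -1, 104], "rot": [0.003, 0.006, 0], "hand": 0}
    - {"dp": [2.6, -1, 104], "rot": [0.003, 0.006, 0], "hand": 0}
    - {"dp": [2.6, -1, 104], "rot": [0.003, 0.006, 0], "hand": 0}
    - {"dp": [2.6, -1, 104], "rot": [0.003, 0.006, 0], "hand": 0}
    - {"dp": [2.6, -1, 104], "rot": [0.003, 0.006, 0], "hand": 0}
  newtons: 30

```text
time: 28.28
position: [0.4575, 0.1525, 0.0384]
orientation: [[0.989, 0.149, 0.005], [0.149, -0.989, 0.004], [0.006, -0.003, -1.0]]
contact_force: [0.3, -0.1, 7.7]
grip_width: 0.0165
gripper_force: 29.7
```

Request:
apply_moves:
  targets:
    - {"dp": [0, 0, -10], "rot": [0, 0, 0], "hand": 0}
    - {"dp": [0, 0, -50], "rot": [0, 0, 0], "hand": 0}
    - {"dp": [0, 0, -110], "rot": [0, 0, 0], "hand": 0}
    - {"dp": [0, 0, -165], "rot": [0, 0, 0], "hand": 0}
    - {"dp": [0, 0, -185], "rot": [0, 0, 0], "hand": 0}
    - {"dp": [0, 0, -185], "rot": [0, 0, 0], "hand": 0}

```text
time: 29.02
position: [0.4566, 0.1521, 0.224]
orientation: [[0.989, 0.15, 0.006], [0.15, -0.989, 0.006], [0.007, -0.005, -1.0]]
contact_force: [0.3, 0.6, 0.0]
grip_width: 0.0169
gripper_force: 29.4
```

Run:
```python
from h import *
s=get_state();print(s["joint_pos"],s["contact_force"])
S=grab_frame("side");print(reds("side",S,150,300,310,350))
goal([.43,.02,.22],.15);goal([.4933,-.1685,.22],.15)
```

```text
[-1.0228567   0.17400554  0.65145706  2.05165804 -0.13343714  0.94757301
 -1.72205293] [0.30850522 0.59947019 0.0014156 ]
[(array([327. , 199.5]), array([319, 193,  16,  14, 171], dtype=int32))]
dp [-45.1, 126.5, 2.0] rot [-0.003, -0.004, 0.0] hd 0.15 q7 -1.72
dp [-10.7, 322.4, 1.5] rot [-0.003, -0.004, 0.0] hd 0.15 q7 -1.72
```

Request:
apply_moves:
  targets:
    - {"dp": [-10, 30, 0], "rot": [0, 0, 0], "hand": 0}
    - {"dp": [-25, 70, 0], "rot": [0, 0, 0], "hand": 0}
    - {"dp": [-40, 120, 0], "rot": [0, 0, 0], "hand": 0}
    - {"dp": [-40, 170, 0], "rot": [0, 0, 0], "hand": 0}
    - {"dp": [-30, 220, 0], "rot": [0, 0, 0], "hand": 0}
    - {"dp": [-20, 270, 0], "rot": [0, 0, 0], "hand": 0}
    - {"dp": [-12, 310, 0], "rot": [0, 0, 0], "hand": 0}
    - {"dp": [-10.7, 322, 0], "rot": [-0.003, -0.004, 0], "hand": 0}
    - {"dp": [-10.7, 322, 10], "rot": [-0.003, -0.004, 0], "hand": 0}
    - {"dp": [-10.7, 322, 40], "rot": [-0.003, -0.004, 0], "hand": 0}

```text
time: 30.32
position: [0.4938, -0.1666, 0.1808]
orientation: [[0.989, 0.151, 0.001], [0.151, -0.989, 0.0], [0.001, -0.0, -1.0]]
contact_force: [0.4, 0.6, -0.6]
grip_width: 0.0168
gripper_force: 29.4
```

Run:
```python
from h import *
s=get_state();print(s["joint_pos"],s["position"])
S=grab_frame("side");print(reds("side",S,130,230,295,360)); print(proj("side",s["position"]-[0,0,.02]))
goal([.4933,-.1685,.0615],.15)
```

```text
[-0.43899887  0.3633324   0.80590677  2.0120753  -0.33441926  0.89938984
 -0.87338065] [ 0.49380654 -0.16660297  0.18075577]
[(array([331.4, 164.7]), array([326, 160,  12,  11, 103], dtype=int32))]
[[329.28497809 163.86243837]]
dp [2.4, 3.8, 115.2] rot [-0.002, 0.006, 0.002] hd 0.152 q7 -0.87
```

Request:
apply_moves:
  targets:
    - {"dp": [1, 2, 30], "rot": [0, 0.003, 0], "hand": 0}
    - {"dp": [1, 2.5, 60], "rot": [0, 0.003, 0], "hand": 0}
    - {"dp": [1, 2.5, 85], "rot": [0, 0.003, 0], "hand": 0}
    - {"dp": [1, 2.5, 100], "rot": [0, 0.003, 0], "hand": 0}
    - {"dp": [1, 2.5, 108], "rot": [0, 0.003, 0], "hand": 0}
    - {"dp": [1, 2.5, 112], "rot": [0, 0.003, 0], "hand": 0}
    - {"dp": [1, 2.5, 114], "rot": [0, 0.003, 0], "hand": 0}
    - {"dp": [1, 2.5, 114], "rot": [0, 0.003, 0], "hand": 0}

```text
time: 31.38
position: [0.4952, -0.1707, 0.0679]
orientation: [[0.989, 0.149, 0.004], [0.149, -0.989, -0.0], [0.003, 0.001, -1.0]]
contact_force: [-0.2, 0.8, -0.7]
grip_width: 0.0165
gripper_force: 29.4
```

Request:
apply_moves:
  targets:
    - {"dp": [0, -1, 3], "rot": [0, 0, 0], "hand": 0}
    - {"dp": [-1, -1, 6], "rot": [0, 0, 0], "hand": 0}
    - {"dp": [-1, -1, 8], "rot": [0, 0, 0], "hand": 0}
    - {"dp": [-1, -1, 8], "rot": [0, 0, 0], "hand": 0}

```text
time: 31.88
position: [0.4936, -0.1698, 0.0594]
orientation: [[0.989, 0.149, 0.002], [0.149, -0.989, -0.0], [0.002, 0.001, -1.0]]
contact_force: [0.6, -0.2, -0.3]
grip_width: 0.0166
gripper_force: 29.4
```

Request:
apply_moves:
  targets:
    - {"dp": [0, 0, 0.7], "rot": [0, 0, 0], "hand": 0}
    - {"dp": [0, 0, 1.4], "rot": [0, 0, 0], "hand": 0}
    - {"dp": [0, 0, 1.6], "rot": [0, 0, 0], "hand": 0}
    - {"dp": [0, 0, 1.6], "rot": [0, 0, 0], "hand": 0}

```text
time: 32.38
position: [0.4941, -0.17, 0.0585]
orientation: [[0.989, 0.149, 0.004], [0.149, -0.989, -0.0], [0.004, 0.001, -1.0]]
contact_force: [-0.7, -0.9, 4.4]
grip_width: 0.0164
gripper_force: 29.8
```

Contact felt (4.4 N). Release and rise.

Request:
apply_moves:
  targets:
    - {"dp": [0, 0, 0], "rot": [0, 0, 0], "hand": 0.45}
    - {"dp": [0, 0, 0], "rot": [0, 0, 0], "hand": 0.45}
    - {"dp": [0, 0, 0], "rot": [0, 0, 0], "hand": 0.45}
    - {"dp": [0, 0, -5], "rot": [0, 0, 0], "hand": 0.45}
    - {"dp": [0, 0, -25], "rot": [0, 0, 0], "hand": 0.45}
    - {"dp": [0, 0, -70], "rot": [0, 0, 0], "hand": 0.45}
    - {"dp": [0, 0, -130], "rot": [0, 0, 0], "hand": 1}
    - {"dp": [0, 0, -190], "rot": [0, 0, 0], "hand": 1}
    - {"dp": [0, 0, -250], "rot": [0, 0, 0], "hand": 1}
    - {"dp": [0, 0, -280], "rot": [0, 0, 0], "hand": 1}

```text
time: 33.62
position: [0.4936, -0.1706, 0.3415]
orientation: [[0.989, 0.148, 0.007], [0.148, -0.989, 0.0], [0.007, 0.001, -1.0]]
contact_force: [0.7, 0.1, 0.2]
grip_width: 0.0857
gripper_force: 0.0
```

Run:
```python
from h import *
s=get_state();print(s["joint_pos"],s["position"])
goal([.41,0,.34],.7);goal([.38,.2,.34],1.2);goal([.38,.33,.34],1.5)
```

```text
[-0.59702293  0.15638191  0.93290376  1.82031082 -0.1360807   1.22374954
 -1.04609445] [ 0.49361576 -0.17055825  0.34145886]
dp [-57.4, -181.1, 0.9] rot [0.003, -0.007, -0.551] hd 0.149 q7 -1.05
dp [-57.3, -383.3, 0.7] rot [0.005, -0.006, -1.051] hd 0.149 q7 -1.05
dp [-38.0, -511.9, 0.7] rot [0.006, -0.005, -1.351] hd 0.149 q7 -1.05
```

Request:
apply_moves:
  targets:
    - {"dp": [-25, -55, 0], "rot": [0, 0, -0.15], "hand": 1}
    - {"dp": [-45, -110, 0], "rot": [0, 0, -0.3], "hand": 1}
    - {"dp": [-57, -165, 0], "rot": [0, 0, -0.45], "hand": 1}
    - {"dp": [-57, -220, 0], "rot": [0, 0, -0.6], "hand": 1}
    - {"dp": [-57, -275, 0], "rot": [0, 0, -0.75], "hand": 1}
    - {"dp": [-57, -330, 0], "rot": [0, 0, -0.9], "hand": 1}
    - {"dp": [-57, -385, 0], "rot": [0, 0, -1.05], "hand": 1}
    - {"dp": [-48, -440, 0], "rot": [0, 0, -1.2], "hand": 1}
    - {"dp": [-38, -490, 0], "rot": [0, 0, -1.35], "hand": 1}
    - {"dp": [-38, -490, 0], "rot": [0, 0, -1.35], "hand": 1}

```text
time: 34.88
position: [0.3812, 0.3127, 0.3371]
orientation: [[0.064, 0.998, 0.003], [0.998, -0.064, -0.001], [-0.001, 0.003, -1.0]]
contact_force: [0.1, -0.7, -0.4]
grip_width: 0.0851
gripper_force: 0.0
```

Run:
```python
from h import *
s=get_state();print(s["joint_pos"],s["position"])
I=grab_frame("top");S=grab_frame("side");cv2.imwrite("pics/j_top.png",I[:,:,::-1])
print(reds("top",I,170,245,255,420),reds("side",S,130,300,300,360))
h=cv2.cvtColor(I,cv2.COLOR_RGB2HSV);m=np.zeros(I.shape[:2],np.uint8);m[185:250,180:250]=((h[...,1]<60)&(h[...,2]>60)&(h[...,2]<140))[185:250,180:250]
for c in cv2.findContours(m,0,1)[0]:
    if cv2.contourArea(c)>100: print("cover?",cv2.minAreaRect(c),cv2.contourArea(c))
J=I.max(2);q=(J<45)[205:230,202:226];y,x=np.nonzero(q);print("knob",x.mean()+202,y.mean()+205,len(x))
q=(S.max(2)<50)[310:345,275:310];y,x=np.nonzero(q);print("knob side",x.mean()+275,y.mean()+310,len(x))
a=cv2.resize(I[170:245,345:420],(400,400));b=cv2.resize(I[190:265,180:255],(400,400))
cv2.imwrite("pics/j.png",np.hstack([a,b])[:,:,::-1])
```

```text
[-1.21872996  0.07002455  0.4323826   1.86257052 -0.0283226   1.21438243
 -0.84193801] [0.38117696 0.31273404 0.33711552]
[(array([377.3, 202.5]), array([373, 198,  10,  10,  77], dtype=int32)), (array([379.6, 218.4]), array([375, 214,  11,  10,  78], dtype=int32))] []
cover? ((192.5, 233.5), (25.0, 31.0), 0.0) 408.0
cover? ((215.0, 217.5), (35.0, 36.0), 90.0) 920.5
knob 214.8034188034188 222.07692307692307 117
knob side 291.3333333333333 329.84684684684686 111
```

View pics/j.png

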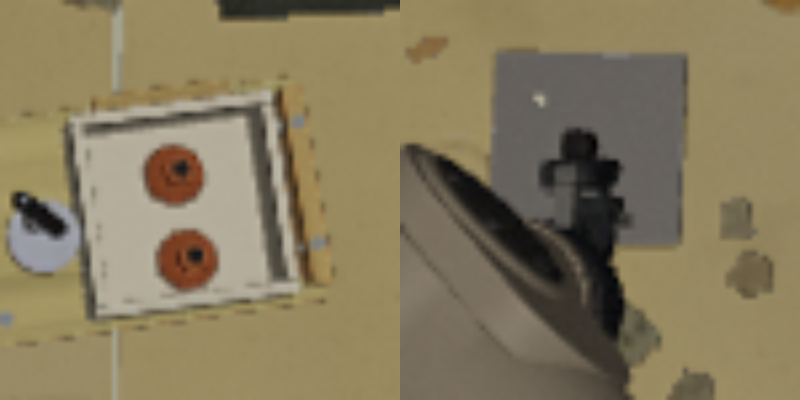

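Run:
```python
from h import *
tc=lambda P:(np.array(P,float)+.5)/(400/75)-.5+[345,170]
s=.065;z=.087
print("tub",fit(tc([(68,121),(282,90),(303,290),(89,321)]),[(s,s,z),(s,-s,z),(-s,-s,z),(-s,s,z)]))
print([at("top",p,.04) for p in((377.3,202.5),(379.6,218.4))])
print(tri((213.3,216.8),(291.33,329.85)))
goal([.490,.412,.12],1.555)
```

```text
tub (array([ 0.51796443, -0.16321302,  0.13042131]), np.float64(1.5819334699227738))
[array([ 0.54168151, -0.16200241,  0.04      ]), array([ 0.48632313, -0.16995883,  0.04      ])]
(array([0.48636481, 0.41064786, 0.02588715]), np.float64(0.17501339405995964))
dp [111.2, 99.4, 217.5] rot [0.003, 0.001, -0.056] hd 1.499 q7 -0.84
```

Request:
apply_moves:
  targets:
    - {"dp": [25, 25, 40], "rot": [0, 0, -0.02], "hand": 1}
    - {"dp": [55, 50, 90], "rot": [0, 0, -0.04], "hand": 1}
    - {"dp": [85, 75, 140], "rot": [0, 0, -0.056], "hand": 1}
    - {"dp": [111, 99, 190], "rot": [0.003, 0.001, -0.056], "hand": 1}
    - {"dp": [111, 99.4, 217], "rot": [0.003, 0.001, -0.056], "hand": 0.6}
    - {"dp": [111, 99.4, 217], "rot": [0.003, 0.001, -0.056], "hand": 0.6}
    - {"dp": [111, 99.4, 217], "rot": [0.003, 0.001, -0.056], "hand": 0.6}

```text
time: 35.85
position: [0.4909, 0.4121, 0.1229]
orientation: [[0.017, 1.0, 0.002], [1.0, -0.017, 0.002], [0.002, 0.001, -1.0]]
contact_force: [-0.2, -0.3, 0.7]
grip_width: 0.051
gripper_force: 0.0
```

Run:
```python
from h import *
s=get_state();print(s["joint_pos"],s["position"])
S=grab_frame("side");
q=(S.max(2)<50)[310:345,275:310];y,x=np.nonzero(q);print("knob side",x.mean()+275,y.mean()+310,len(x), proj("side",[.4905,.412,.025]))
goal([.490,.412,.0125],1.555)
```

```text
[-1.07526823  0.56017318  0.38869268  1.75726732 -0.26670095  0.87345664
 -0.58512138] [0.49093523 0.41212429 0.12285431]
knob side 291.20183486238534 329.7798165137615 109 [[289.35674986 330.42516145]]
dp [-1.0, -1.2, 110.7] rot [0.002, -0.003, -0.001] hd 1.554 q7 -0.58
```

Request:
apply_moves:
  targets:
    - {"dp": [-1, -1, 40], "rot": [0, 0, 0], "hand": 0.6}
    - {"dp": [-1, -1, 80], "rot": [0, 0, 0], "hand": 0.6}
    - {"dp": [-1, -1, 102], "rot": [0, 0, 0], "hand": 0.6}
    - {"dp": [-1, -1, 109], "rot": [0, 0, 0], "hand": 0.6}
    - {"dp": [-1, -1, 109], "rot": [0, 0, 0], "hand": 0}
    - {"dp": [-1, -1, 109], "rot": [0, 0, 0], "hand": 0}
    - {"dp": [-1, -1, 109], "rot": [0, 0, 0], "hand": 0}
    - {"dp": [-1, -1, 109], "rot": [0, 0, 0], "hand": 0}
    - {"dp": [-1, -1, 109], "rot": [0, 0, 0], "hand": 0}
  newtons: 50

```text
time: 37.02
position: [0.4898, 0.4126, 0.0135]
orientation: [[0.015, 1.0, 0.002], [1.0, -0.015, 0.003], [0.003, 0.001, -1.0]]
contact_force: [-1.4, -0.5, 6.8]
grip_width: 0.0201
gripper_force: 49.2
```

Request:
apply_moves:
  targets:
    - {"dp": [0, 0, -10], "rot": [0, 0, 0], "hand": 0}
    - {"dp": [0, 0, -50], "rot": [0, 0, 0], "hand": 0}
    - {"dp": [0, 0, -100], "rot": [0, 0, 0], "hand": 0}
    - {"dp": [0, 0, -160], "rot": [0, 0, 0], "hand": 0}
    - {"dp": [0, 0, -220], "rot": [0, 0, 0], "hand": 0}
    - {"dp": [0, 0, -250], "rot": [0, 0, 0], "hand": 0}
    - {"dp": [0, 0, -250], "rot": [0, 0, 0], "hand": 0}

```text
time: 37.9
position: [0.4901, 0.4123, 0.2653]
orientation: [[0.015, 1.0, 0.004], [1.0, -0.015, 0.005], [0.005, 0.004, -1.0]]
contact_force: [0.7, 0.4, -1.8]
grip_width: 0.02
gripper_force: 49.1
```

Run:
```python
from h import *
s=get_state();print(s["joint_pos"],s["contact_force"])
goal([.38,.20,.28],1.6);goal([.40,.05,.28],1.65);goal([.5215,-.1635,.28],1.72)
```

```text
[-1.12605512  0.41118795  0.45130656  1.63380307 -0.19537224  1.13482143
 -0.64107182] [ 0.74131143  0.39657375 -1.76447813]
dp [-213.9, -106.8, -16.3] rot [0.004, -0.005, -0.045] hd 1.555 q7 -0.64
dp [-363.5, -84.5, -17.0] rot [0.004, -0.005, -0.095] hd 1.555 q7 -0.64
dp [-575.1, 40.2, -17.7] rot [0.004, -0.005, -0.165] hd 1.555 q7 -0.64
```

Request:
apply_moves:
  targets:
    - {"dp": [-25, -15, -10], "rot": [0, 0, 0], "hand": 0}
    - {"dp": [-70, -40, -16], "rot": [0, 0, 0], "hand": 0}
    - {"dp": [-118, -65, -16], "rot": [0, 0, 0], "hand": 0}
    - {"dp": [-166, -90, -16], "rot": [0, 0, -0.03], "hand": 0}
    - {"dp": [-214, -107, -16], "rot": [0, 0, -0.045], "hand": 0}
    - {"dp": [-265, -102, -16], "rot": [0, 0, -0.06], "hand": 0}
    - {"dp": [-315, -93, -16], "rot": [0, 0, -0.08], "hand": 0}
    - {"dp": [-363, -84, -16], "rot": [0, 0, -0.095], "hand": 0}
    - {"dp": [-400, -64, -16], "rot": [0, 0, -0.11], "hand": 0}
    - {"dp": [-430, -45, -16], "rot": [0, 0, -0.12], "hand": 0}

```text
time: 39.15
position: [0.4367, -0.0193, 0.2765]
orientation: [[-0.104, 0.995, -0.002], [0.995, 0.104, 0.001], [0.001, -0.002, -1.0]]
contact_force: [0.8, 0.3, -1.5]
grip_width: 0.0204
gripper_force: 49.2
```

Run:
```python
from h import *
s=get_state();print(s["joint_pos"],s["position"])
goal([.5215,-.1635,.26],1.715)
```

```text
[-0.9083329  -0.01008634  0.82810734  2.07419138  0.00683946  1.07581491
  0.02097648] [ 0.43667382 -0.01932332  0.2764853 ]
dp [-152.3, 69.4, 16.2] rot [-0.002, -0.001, -0.04] hd 1.675 q7 0.02
```

Request:
apply_moves:
  targets:
    - {"dp": [-35, 16, 4], "rot": [0, 0, -0.01], "hand": 0}
    - {"dp": [-75, 34, 8], "rot": [0, 0, -0.02], "hand": 0}
    - {"dp": [-115, 52, 12], "rot": [0, 0, -0.03], "hand": 0}
    - {"dp": [-142, 65, 16], "rot": [0, 0, -0.04], "hand": 0}
    - {"dp": [-152, 69.4, 40], "rot": [-0.002, -0.001, -0.04], "hand": 0}
    - {"dp": [-152, 69.4, 80], "rot": [-0.002, -0.001, -0.04], "hand": 0}
    - {"dp": [-152, 69.4, 110], "rot": [-0.002, -0.001, -0.04], "hand": 0}
    - {"dp": [-152, 69.4, 130], "rot": [-0.002, -0.001, -0.04], "hand": 0}
    - {"dp": [-152, 69.4, 130], "rot": [-0.002, -0.001, -0.04], "hand": 0}
    - {"dp": [-152, 69.4, 130], "rot": [-0.002, -0.001, -0.04], "hand": 0}

```text
time: 40.4
position: [0.5229, -0.1617, 0.1481]
orientation: [[-0.144, 0.99, 0.003], [0.99, 0.144, -0.0], [-0.001, 0.003, -1.0]]
contact_force: [-0.5, -0.3, -1.2]
grip_width: 0.0202
gripper_force: 49.2
```

Run:
```python
from h import *
s=get_state();print(s["joint_pos"],s["position"])
I=grab_frame("top");S=grab_frame("side")
for n,J in(("top",I),("side",S)): cv2.imwrite(f"pics/k_{n}.png",J[:,:,::-1])
goal([.5215,-.1635,.103],1.715)
z=s["position"][2]-.0135;c=.064;t=1.715-np.pi/2
# predicted corners vs gray blob in side view
for w in((c,c),(-c,c),(-c,-c),(c,-c)):
    print(proj("side",[s["position"][0]+np.cos(t)*w[0]-np.sin(t)*w[1],s["position"][1]+np.sin(t)*w[0]+np.cos(t)*w[1],z+.006]).round(1))
h=cv2.cvtColor(S,cv2.COLOR_RGB2HSV);m=np.zeros(S.shape[:2],np.uint8);m[140:210,285:365]=((h[...,2]>60)&(h[...,2]<125)&(h[...,1]<50))[140:210,285:365]
for r in m[140:205:2,285:365:1]: print("".join(".#"[v] for v in r))
```

```text
[-0.43390858  0.47344578  0.81075924  1.98311131 -0.44913859  0.86779891
  0.76445639] [ 0.52294388 -0.16172406  0.14812098]
dp [-1.6, -2.1, 45.4] rot [0.004, 0.001, 0.001] hd 1.716 q7 0.76
[[297.6 178.6]]
[[340.9 178.5]]
[[340.2 162.1]]
[[300.3 162.3]]
............#.........##......................###........#######################
............##......#.###...................#####.......########################
...........####..........##................######......#########################
..........######..........##.......#.......####.......##########################
..........######...........#....######.....###......############################
..........######..........##....#######.....#.......############################
..........######................#######...........##############################
..........######................#######..........###############################
..........######........##......#######.....####################################
..........#######......####...###########..#####################################
####......##################.#####..
[... 1126 characters left out ...]
.....#########.........###..........................
..................#######...............###........###..........................
..................#######................##........###..........................
...................................##..##.......................................
.................#..........#.....######........................................
................#############.#########################.........................
................########################################........................
................########################################........................
................######################.......###########........................
```

Run:
```python
from h import *
c=.065
for x in(.518,.5215,.524):
  t=.147
  print(x,[proj("side",[x+np.cos(t)*a-np.sin(t)*c,-.1635+np.sin(t)*a+np.cos(t)*c,.072]).round(1).tolist() for a in(c,-c)])
S=cv2.imread("pics/k_side.png").astype(int)
for r in(197,199,201,203): print(r,[int(S[r,k].sum()/3) for k in list(range(296,306))],[int(S[r,k].sum()/3) for k in range(335,347)])
```

```text
0.518 [[[299.9, 199.3]], [[342.8, 199.2]]]
0.5215 [[[298.8, 199.3]], [[341.7, 199.1]]]
0.524 [[[297.9, 199.2]], [[340.9, 199.1]]]
197 [86, 102, 107, 109, 113, 107, 104, 109, 111, 114] [115, 111, 111, 114, 117, 115, 111, 111, 113, 120, 121, 124]
199 [85, 100, 107, 106, 108, 105, 104, 105, 110, 112] [111, 112, 110, 111, 115, 114, 114, 112, 115, 118, 125, 125]
201 [92, 108, 111, 107, 107, 104, 103, 105, 110, 108] [109, 108, 110, 111, 113, 115, 112, 115, 116, 120, 125, 126]
203 [105, 108, 111, 105, 110, 106, 105, 107, 111, 110] [110, 106, 109, 112, 111, 111, 113, 117, 117, 126, 125, 127]
```

Request:
apply_moves:
  targets:
    - {"dp": [-1.5, -2.5, 20], "rot": [0.003, 0, 0], "hand": 0}
    - {"dp": [-1.5, -2.5, 35], "rot": [0.003, 0, 0], "hand": 0}
    - {"dp": [-1.5, -2.5, 42], "rot": [0.003, 0, 0], "hand": 0}
    - {"dp": [-1.5, -2.5, 45], "rot": [0.003, 0, 0], "hand": 0}
    - {"dp": [-1.5, -2.5, 46], "rot": [0.003, 0, 0], "hand": 0}
    - {"dp": [-1.5, -2.5, 46], "rot": [0.003, 0, 0], "hand": 0}

```text
time: 41.25
position: [0.5205, -0.1634, 0.1016]
orientation: [[-0.144, 0.99, -0.0], [0.99, 0.144, -0.0], [-0.0, -0.001, -1.0]]
contact_force: [-1.1, -0.1, -1.0]
grip_width: 0.0197
gripper_force: 49.2
```

Request:
apply_moves:
  targets:
    - {"dp": [0, 0, 1], "rot": [0, 0, 0], "hand": 0}
    - {"dp": [0, 0, 1.8], "rot": [0, 0, 0], "hand": 0}
    - {"dp": [0, 0, 1.8], "rot": [0, 0, 0], "hand": 0}

```text
time: 41.62
position: [0.5205, -0.1633, 0.1005]
orientation: [[-0.144, 0.99, -0.0], [0.99, 0.144, 0.0], [0.001, -0.0, -1.0]]
contact_force: [-2.1, 1.4, 8.1]
grip_width: 0.0204
gripper_force: 50.2
```

Request:
apply_moves:
  targets:
    - {"dp": [0, 0, 0], "rot": [0, 0, 0], "hand": 0.6}
    - {"dp": [0, 0, 0], "rot": [0, 0, 0], "hand": 0.6}
    - {"dp": [0, 0, 0], "rot": [0, 0, 0], "hand": 0.6}
    - {"dp": [0, 0, -10], "rot": [0, 0, 0], "hand": 0.6}
    - {"dp": [0, 0, -50], "rot": [0, 0, 0], "hand": 0.6}
    - {"dp": [0, 0, -110], "rot": [0, 0, 0], "hand": 0.6}
    - {"dp": [0, 0, -170], "rot": [0, 0, 0], "hand": 0.6}
    - {"dp": [20, -55, -220], "rot": [0, 0, 0], "hand": 0.6}
    - {"dp": [60, -90, -230], "rot": [0, 0, 0], "hand": 0.6}
    - {"dp": [110, -110, -230], "rot": [0, 0, 0], "hand": 0.6}

```text
time: 42.88
position: [0.3962, -0.0728, 0.3305]
orientation: [[-0.14, 0.99, 0.002], [0.99, 0.14, 0.002], [0.001, 0.002, -1.0]]
contact_force: [0.4, 2.3, -1.3]
grip_width: 0.0519
gripper_force: 0.0
```

Request:
apply_moves:
  targets:
    - {"dp": [50, -15, 0], "rot": [0, 0, 0], "hand": 0.6}
    - {"dp": [100, -25, 0], "rot": [0, 0, 0], "hand": 0.6}
    - {"dp": [150, -30, 0], "rot": [0, 0, 0], "hand": 0.6}
    - {"dp": [200, -40, 0], "rot": [0, 0, 0], "hand": 0.6}
    - {"dp": [240, -50, 0], "rot": [0, 0, 0], "hand": 0.6}
    - {"dp": [240, -50, 0], "rot": [0, 0, 0], "hand": 0.6}
    - {"dp": [240, -50, 0], "rot": [0, 0, 0], "hand": 0.6}

```text
time: 43.75
position: [0.3129, 0.1577, 0.3297]
orientation: [[-0.144, 0.99, -0.001], [0.99, 0.144, -0.0], [-0.0, -0.001, -1.0]]
contact_force: [1.3, -0.4, 0.7]
grip_width: 0.0511
gripper_force: 0.0
```

Run:
```python
from h import *
s=get_state();print(s["position"],s["contact_force"])
I=grab_frame("top");S=grab_frame("side")
for n,J in(("top",I),("side",S)): cv2.imwrite(f"pics/z_{n}.png",J[:,:,::-1])
# cover blob on tub
h=cv2.cvtColor(I,cv2.COLOR_RGB2HSV);m=np.zeros(I.shape[:2],np.uint8);m[180:235,350:410]=((h[...,1]<55)&(h[...,2]>60)&(h[...,2]<150))[180:235,350:410]
c=max(cv2.findContours(m,0,1)[0],key=cv2.contourArea);r=cv2.minAreaRect(c);W=np.array([at("top",p,.093) for p in cv2.boxPoints(r)]);print(r,W.mean(0),W.round(3).tolist())
J=I.max(2);q=(J<45)[195:225,362:400];y,x=np.nonzero(q);print("knob",at("top",(x.mean()+362,y.mean()+195),.12),len(x))
w=(h[...,2]>185)&(h[...,1]<60)
for a in range(178,232): print("".join("#" if m[a,b] else ("o" if w[a,b] else ("x" if J[a,b]<45 else ".")) for b in range(340,412)))
```

```text
[0.31293643 0.15770823 0.32973349] [ 1.3376294  -0.42230965  0.68550847]
((378.80279541015625, 207.82032775878906), (38.19015884399414, 41.742733001708984), 82.14668273925781) [ 0.51840539 -0.16055092  0.093     ] [[0.572, -0.082, 0.093], [0.593, -0.222, 0.093], [0.465, -0.238, 0.093], [0.444, -0.1, 0.093]]
knob [ 0.51923527 -0.16361833  0.12      ] 30
........................................................................
........................................................................
...........................#............................................
...........................#............................................
...........................#............................................
...........................#............................................
...........................#............................................
...........................#............................................
...........................#............................................
....................................................####................
...............
[... 2496 characters left out ...]
#################################..........
.....................#########################################..........
......................#######################################...........
.....................##.###############################.................
........................#######################.........................
......................##################................................
......................#.#########.......................................
.......................###..............................................
........................................................................
........................................................................
```

```bash
python3 -c "
from plant import *
print(hand_in())"
```

```text
the job is handed in; nothing more can be done
None
```

The job is handed in: the tub is clamped in the cramp, both juglets (the only two I could find) stand upright in it, and the cover sits squarely on the rim. The last camera check put the cover's knob within about 2 mm of the tub's centre. The hand-in gave no verdict.

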